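# Set the guarded exposure dial and photograph the pot

## Robot

A 6-joint arm with a two-finger parallel gripper is mounted at the origin on the work surface. World frame = base frame: x ahead of the robot, y to its left, z up, the work surface at z = 0. Lengths are in mm, angles in rad, forces in N, time in s.
With the tool pointing down it reaches from about 350 to 850 mm from the base axis. Payload 8.1 kg.
Tool frame: the origin (TCP) lies midway between the tips of the shut fingers; the grasp point (between the pads) lies 19 mm behind it; y points along the fingers, x is the direction in which the jaws open and shut, and the axes are right-handed (so a half turn about y gives the same grasp; the last joint's range is limited). The gripper opens to 93 mm and grips with 3 to 60 N. Pads are 15 mm wide; open, the fingers measure 128 mm over their backs; the gripper's body (75 mm by 188 mm) begins 65 mm behind the grasp point.
Start: joints at [-1.382, 0.13, 1.488, -0, 1.523, -0.085], TCP at [162.255, -577.649, 218.635] pointing down, gripper open.
Joint ranges: [-2.96, 2.96], [-0.89, 2.26], [0.02, 2.5], [-1.34, 4.48], [0, 2.73], [-2.66, 2.66]. Speed limits (rad/s): [2.39, 2.39, 2.79, 3.14, 3.14, 3.14].

## Interface

Orientations are given as a rotation vector (axis times angle).
In Python, from cell import robot, optics, job gives the robot as it stands. The module is installed in compiled form; this text tells all that it offers.
- The arm moves only by the tool step_arm, never from a script. Its argument "deltas" is one flat list of numbers, 7 for each row, row after row: the shift along the tool's x, y, z in cm, then the turn, a rotation vector about the tool's x, y, z in degrees, then the closure, from 0 (fully open) to 1 (shut). In form: [x, y, z, rx, ry, rz, fingers, x, y, z, rx, ry, rz, fingers, ...]. A call has 1 to 20 rows; each row shifts and turns the commanded pose from where the row before left it, along the tool's axes as they then stand; what a row does not reach is not made up. A row lasts 1/12 s, in which the tool goes at most 41.7 mm and 7.16 degrees, less where a joint would pass 70% of its speed; a pose out of reach is approached as far as the arm can. A call is refused whole if a number of a shift passes 4.17 or a number of a turn 7.16, either way. A call with a gripper value outside its range is refused whole. The fingers move at their own pace and stop on an object; the grip force is fixed at half the most. Time passes only in rows, so rows that do not move let the fingers close. It gives the time, the measured TCP pose, the force and the opening at its end, in the units of the state.
- robot.read_state(): the state, without advancing time (a new reading comes with each control period).
- optics.snapshot(name): name is "scene" or "top" or "wrist"; returns the picture (400x640x3 uint8, red, green, blue); there is no depth.
- optics.camera_model(name): a dict with "intrinsics" (3x3 intrinsics, pixels), "rvec" (rotation vector, rad) and "tvec" (3), from world to camera coordinates, as OpenCV has them; the wrist camera has in their place "hand_eye" (4x4, takes a point from camera to tool coordinates, whose origin is the TCP and whose axes are the tool frame's). Camera axes: x right, y down, z forward; pixel columns grow to the right and rows downward; lengths in mm; the calibration is good to about 2 mm. A picture is of the moment at which its call begins: read the wrist's pose just before it. camera_model takes no time and is no camera call.
- job.sign_off(): hands the job in, once; it reports no verdict.
The state is a dict: "t": time; "q": joint angles; "qvel": joint speeds; "tau": joint torques, N m; "ee_pos": TCP position; "tool_rot": TCP orientation; "ft_force": force on the tool from outside, world axes, zero at the start; "moment": the same for the moment, N m; "width": finger opening in mm.
Only numpy, scipy, OpenCV 4.12 (cv2) and the standard library are available. Lean on these libraries where they do the work, as an engineer would, in place of code of your own. Each camera call takes 0.05 s, during which the arm holds its last target.

## Task

Take the record photograph of the restored pot: swing the clear cover of the exposure controller up until its stay leg catches and props it open, then turn the dial beneath it clockwise until its nose points at the raised tooth of the index ring, and let go. Then half-press the big release key to its first stop and hold it there for about a second to focus, and press on all the way down for a moment to shoot. Leave the cover propped, the index ring as it is, the key released, and the pot and everything else on the table where they are.

Things in the scene. Friction and masses are not known exactly. Their poses are not given: they have to be found in the camera images.
- controller: Grey metal box, fixed, 225 x 190 mm, flat top panel 60 mm above the table. Origin on the table under the dial's axis; own x points away from the robot to the cover's hinge, y left, z up. Panel spans x -80..+145, y -95..+95 mm. Two hinge posts at x +122 reach 66 mm above the panel; the stay's steel catch rib is on the panel at x +33, y +68 mm.
- cover (a joint): Angle of the clear flip cover (150 x 160 mm plate 55 mm above the panel, 45 mm front lip): 0 closed, grows as its near edge rises about the controller's y axis, end stop 2.05 rad. A spring pulls it shut (1.5 N at the rod). A stay leg on its left edge drags on the panel; past 1.85 to 1.95 rad its foot drops behind the rib and the cover, let back, rests at about 1.72. Let go sooner, it falls shut.
- cover_rod (a point): Grip point on the cover's handle: a level steel rod, 12 mm thick, parallel to the controller's y axis, along the cover's near edge and 95 mm out beyond its right (-y) side. This point: on the rod's axis, 55 mm out from the cover's side, 115 mm above the table when closed, 165 mm from the hinge axis. The rod may roll between the fingers as the cover swings.
- cover_hinge (a point): Middle of the cover's hinge axis: at (110, 0, 115) mm in the controller's frame.
- dial (a joint): Angle of the black dial: 0 when its nose points to the controller's -x (to the robot), grows clockwise seen from above, end stop 4.7 rad. Friction torque about 0.05 N m, it stays where it is left.
- dial_grip (a point): Centre of the dial's grip bar, on the dial's axis, 97 mm above the table. The bar is 60 mm long, 14 mm wide, 34 mm high (top at 108 mm) on a disc 66 mm across, its top at 74 mm; its long direction is this point's x axis, its rounded nose with a white line on top at the -x end.
- dial_nose (a point): Point under the dial's nose, 34 mm from the axis. When the dial is set it lies at index_mark.
- index_ring (a joint): Angle of the thin aluminium index ring (96 mm across, 3 mm high) round the dial's foot, with one raised tooth 14 x 5 x 7 mm; same zero and direction as the dial, so the dial is set when the two angles are equal. Stiff; not to be turned.
- index_mark (a point): Point at the inner end of the index ring's tooth, 34 mm from the dial's axis.
- key_box: Fixed grey box of the release key, 100 x 100 x 45 mm with a 68 mm collar; origin at the centre of its underside. It stands to the left or to the right of the controller.
- key_top (a point): Centre of the top of the black release key, 50 mm across, 72 mm above the table when released; it moves straight down.
- key_half (a joint): First stage of the key, 0 released to 0.005 m at the first stop; sprung, 1.6 N to start and 3.6 N at the stop.
- key_full (a joint): Second stage of the key, 0 until the press exceeds 9 N, 0.006 m fully down at about 13 N. The key's top falls by the sum of both stages.
- pot_mid (a point): Point on the axis of the brown restored pot, 80 mm above its foot; pot 165 mm high, 104 mm across at the rim, standing loose on a 24 mm high, 130 mm round turntable on the other side of the controller from the key. Leave it alone.
- brush_grip (a point): Handle of a loose brush about 200 mm long lying on the table left of the controller.
- caliper: Loose steel caliper 190 mm long lying flat, right of the controller.
- glue_jar: Loose jar 64 mm across, 75 mm high, behind the controller to the right.
- small_bowl: Loose clay bowl 100 mm across, 45 mm high, behind the controller to the left.
- lens_cap: Loose flat black disc 68 mm across, 9 mm thick, behind the controller.
- scale_bar: Loose black and white scale bar 160 x 20 x 6 mm, behind the controller.
Things that resemble listed ones, but are neither listed nor needed, are in the scene too. There is more than one size of the key_box; the job needs the smaller.

How it is judged:
By the outcome, as a careful person would: the job done as asked, in the order asked, and still so for the second after the job is handed in, with the robot touching nothing.
It also fails if it takes over 72 s, if anything falls off the work surface, if the arm or the gripper's body presses on something with over 40 N, if the wrist force passes 120 N, or if a joint passes its speed limit or range.

## Working session

There is one attempt and no reset: what is moved stays moved. The work goes in short steps, Python scripts to look and compute and a tool call to move; the robot and the scene stay as the last step left them, time stands still between calls to the robot, and variables do not carry over. Pictures are saved under pics/ and viewed, and the job is handed in when it is done.

Besides the shell and the picture viewer there is one more tool, called as name(argument=value, ...) on one line, values as JSON. step_arm: Moves the arm, as the interface text tells. Its arguments: {"type":"object","properties":{"deltas":{"type":"array","items":{"type":"number"}}},"required":["deltas"]}

```bash
mkdir -p pics; cat > h.py <<'E'
import numpy as np, cv2
from cell import robot, optics, job
def save(img,name,crop=None,s=1):
    if crop: x0,y0,x1,y1=crop; img=img[y0:y1,x0:x1]
    img=cv2.resize(img,None,fx=s,fy=s,interpolation=cv2.INTER_CUBIC)
    cv2.imwrite('pics/'+name,img[:,:,::-1])
def cam(name):
    m=optics.camera_model(name); K=np.array(m['intrinsics'],float)
    if name!='wrist':
        R=cv2.Rodrigues(np.array(m['rvec'],float))[0]; t=np.array(m['tvec'],float).reshape(3)
    else:
        s=robot.read_state(); H=np.array(m['hand_eye'],float)
        T=np.eye(4);T[:3,:3]=cv2.Rodrigues(np.array(s['tool_rot'],float))[0];T[:3,3]=s['ee_pos']
        W=np.linalg.inv(T@H);R=W[:3,:3];t=W[:3,3]
    return K,R,t
def ray(c,u,v,z):
    K,R,t=c; d=R.T@np.linalg.inv(K)@np.array([u,v,1.]); o=-R.T@t
    return o+d*(z-o[2])/d[2]
def proj(c,P):
    K,R,t=c; p=K@(R@np.array(P,float).T+t[:,None] if np.ndim(P)>1 else R@np.array(P,float)+t)
    return (p[:2]/p[2]).T
E
python3 - <<'E'
from h import *
for n in ('scene','top','wrist'):
    i=optics.snapshot(n); np.save('pics/'+n+'0.npy',i); save(i,n+'0.png',s=1.25)
    c=cam(n); print(n,c[0].tolist(),(-c[1].T@c[2]).round(),c[1].round(3).tolist())
    if n=='wrist':print(np.array(optics.camera_model(n)['hand_eye']).round(3).tolist())
print(robot.read_state())
E
```

```text
scene [[391.82873925237953, 0.0, 315.6712572999992], [0.0, 391.82873925237953, 196.4662329220285], [0.0, 0.0, 1.0]] [927. 238. 825.] [[-0.466, 0.885, -0.018], [0.717, 0.366, -0.593], [-0.518, -0.289, -0.805]]
top [[381.32296892065915, 0.0, 322.8693506197797], [0.0, 381.32296892065915, 194.18934918381905], [0.0, 0.0, 1.0]] [ 381.  -54. 1063.] [[0.026, -0.999, -0.03], [-0.996, -0.023, -0.085], [0.084, 0.032, -0.996]]
wrist [[340.686713688383, 0.0, 318.43899414358975], [0.0, 340.686713688383, 201.50987961683637], [0.0, 0.0, 1.0]] [ 225. -559.  384.] [[0.271, -0.963, -0.001], [-0.935, -0.263, 0.238], [-0.23, -0.064, -0.971]]
[[1.0, 0.001, 0.001, -0.95], [-0.0, -0.239, 0.971, -165.848], [0.001, -0.971, -0.239, 65.88], [0.0, 0.0, 0.0, 1.0]]
{'t': 0.15, 'q': array([-1.38239565e+00,  1.30986636e-01,  1.48902003e+00,  4.06859766e-05,
        1.52303967e+00, -8.53899341e-02]), 'qvel': array([ 0.00025475, -0.00199217, -0.00459486, -0.00229178,  0.00096092,
       -0.00069061]), 'tau': array([ 1.25384126e-03, -5.60473967e+01, -4.92335558e+01,  7.68648461e-02,
        3.05534620e-02, -1.00313694e-04]), 'ee_pos': array([ 162.18756013, -577.19795987,  217.83406502]), 'tool_rot': array([-1.32533013,  1.00590488, -1.00415397]), 'ft_force': array([-0.04516003,  0.49144555, -0.14018251]), 'moment': array([ 0.06381289, -0.01400137, -0.02161266]), 'width': 93.15754582265964}
```

View pics/scene0.png

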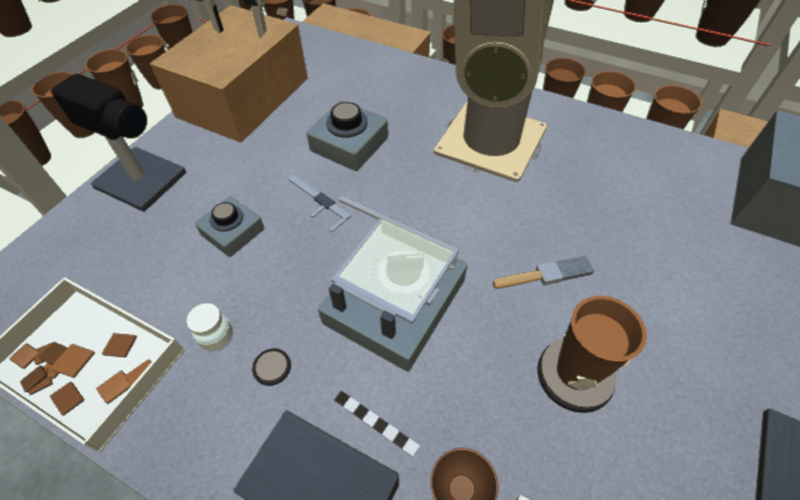

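View pics/top0.png

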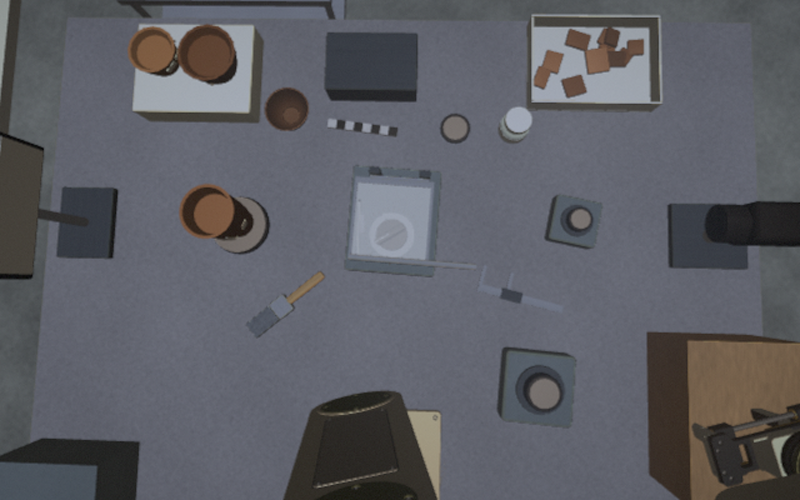

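View pics/wrist0.png

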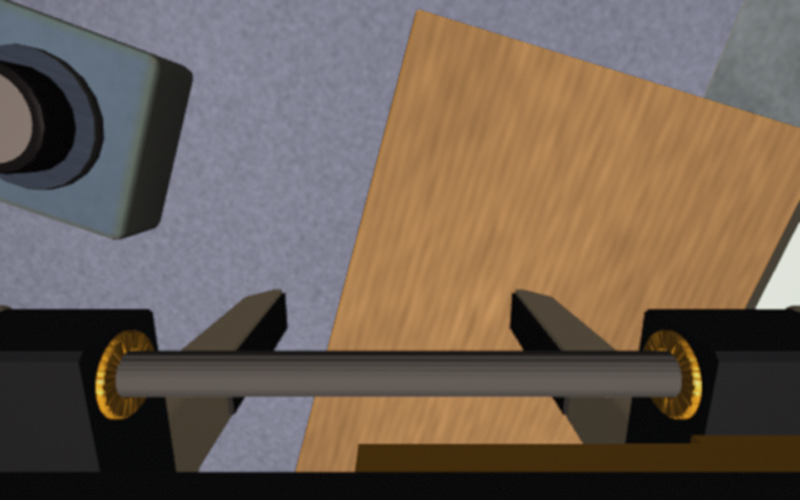

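The scene and top pictures show the controller at about (395,220) of the 800-wide top view. The smaller key box is at (575,220), the large decoy at (538,388), and the pot is to the left at (235,220). Next I'll look at enlarged crops.

```bash
python3 - <<'E'
from h import *
t=np.load('pics/top0.npy'); s=np.load('pics/scene0.npy')
save(t,'t1.png',(265,120,395,225),6); save(s,'s1.png',(245,140,385,300),3.75*1.0); save(t,'t2.png',(425,145,495,210),8)
E
```

```text
(no output)
```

View pics/t1.png

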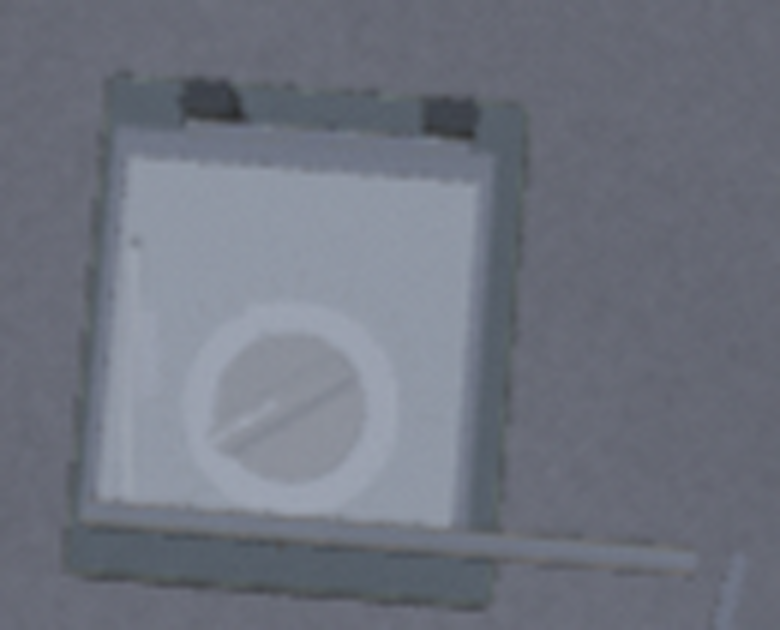

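View pics/s1.png

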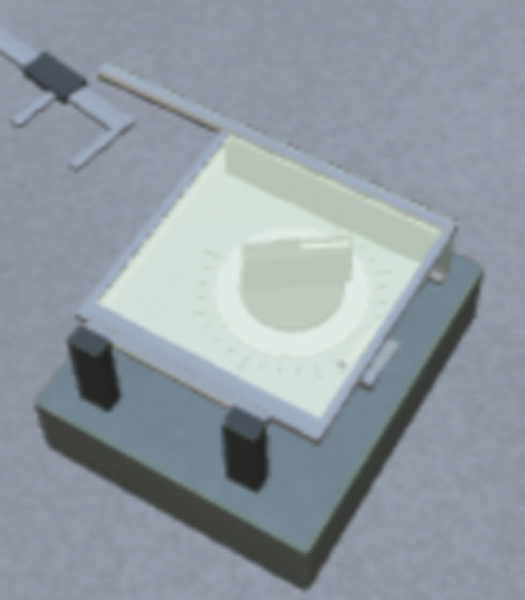

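View pics/t2.png

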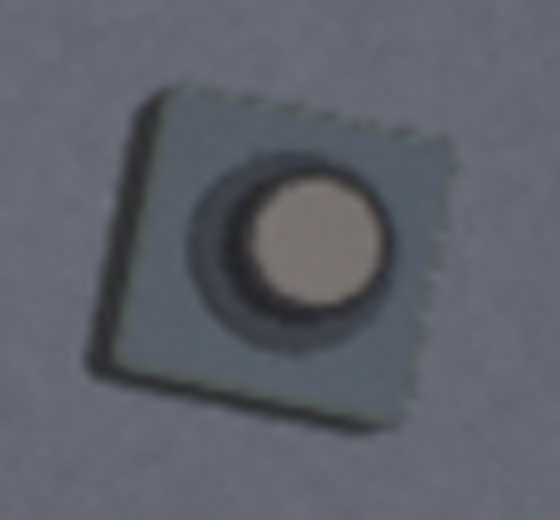

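```bash
cat > fit.py <<'E'
from h import *
from scipy.optimize import least_squares
ct,cs=cam('top'),cam('scene')
U=lambda p,o,s:(np.array(p)+.5)/s-.5+np.array(o)
obs=[(ct,(145,95,60),U((110,78),(265,120),6)),(ct,(145,-95,60),U((524,103),(265,120),6)),(ct,(-80,-95,60),U((490,605),(265,120),6)),(ct,(-80,95,60),U((65,572),(265,120),6)),
(cs,(-80,95,60),U((485,268),(245,140),3.75)),(cs,(145,95,60),U((308,555),(245,140),3.75)),(cs,(145,-95,60),U((38,405),(245,140),3.75))]
rod=[(ct,(-55,-175,115),U((696,562),(265,120),6)),(cs,(-55,-175,115),U((102,70),(245,140),3.75))]
def W(p,q): c,s=np.cos(p[2]),np.sin(p[2]); return np.array([p[0]+c*q[0]-s*q[1],p[1]+s*q[0]+c*q[1],q[2]])
f=lambda p,o=obs:np.concatenate([proj(c,W(p,q))-u for c,q,u in o])
r=least_squares(f,[550,-50,0],x_scale=[1,1,.01]);p=r.x
print(p,r.fun.round(1)); print('rod',f(p,rod).round(1))
print('rodgrip',W(p,(-55,-135,115)),'hinge',W(p,(110,0,115)),'catch',W(p,(33,68,60)))
k=U((318,241),(425,145),8); print('key',ray(ct,*k,72)); np.save('p.npy',p)
s=np.load('pics/scene0.npy'); save(s,'s2.png',(145,145,225,215),8)
# dial nose
for pt in ((210,445),(355,365)): print(ray(ct,*U(pt,(265,120),6),108))
E
python3 fit.py
```

```text
[ 4.81846418e+02  5.79097561e+00 -5.03372759e-02] [-1.2 -0.8  0.5 -0.2  0.1  0.4 -1.   0.4  0.4 -1.   0.4  0.2 -1.9 -0.4]
rod [-0.5 -0.4 -0.4  0.5]
rodgrip [ 420.12342125 -126.27064507  115.        ] hinge [5.91707086e+02 2.56213320e-01 1.15000000e+02] catch [518.22610799  72.0444145   60.        ]
key [ 523.98170988 -387.35497193   72.        ]
[461.38092909  35.55752587 108.        ]
[496.54687936 -24.46484768 108.        ]
```

View pics/s2.png

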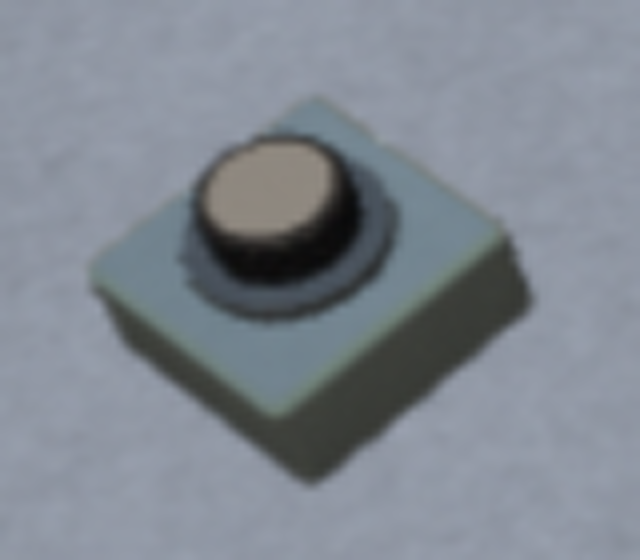

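```bash
cat >> h.py <<'E'
from scipy.spatial.transform import Rotation as Ro
def plan(pos,yaw=None,Rt=None):
    """print tool-frame total rotation then translation (tool axes after rotation). yaw = world yaw of tool x, tool down"""
    s=robot.read_state(); R=Ro.from_rotvec(s['tool_rot']).as_matrix()
    if Rt is None:
        x=np.array([np.cos(yaw),np.sin(yaw),0]);y=np.array([0,0,-1.]);Rt=np.c_[x,y,np.cross(x,y)]
    print('pos',s['ee_pos'].round(1),'F',s['ft_force'].round(2),'q',s['q'].round(2),'w',round(s['width'],1))
    print('toolR',R.round(3).tolist())
    print('turn deg',np.degrees(Ro.from_matrix(R.T@Rt).as_rotvec()).round(2))
    d=np.array(pos)-s['ee_pos']; print('shift cm before turn axes',(R.T@d/10).round(2),'after turn axes',(Rt.T@d/10).round(2))
E
python3 -c "
from h import *
p=np.load('p.npy'); plan([420,-126,180],p[2])"
```

```text
pos [ 162.2 -577.2  217.8] F [-0.05  0.49 -0.14] q [-1.38  0.13  1.49  0.    1.52 -0.09] w 93.2
toolR [[0.27, -0.0, 0.963], [-0.963, 0.001, 0.27], [-0.001, -1.0, 0.0]]
turn deg [-6.000e-02 -7.143e+01 -7.000e-02]
shift cm before turn axes [-36.46   3.84  37.02] after turn axes [23.48  3.78 46.36]
```

step_arm(deltas=[-2.0,0,2.0,0,0,0,0,-2.0,0,2.0,0,0,0,0,-2.0,0,2.0,0,0,0,0,-2.0,0,2.0,0,0,0,0,-2.0,0,2.0,0,0,0,0,-2.0,0,2.0,0,0,0,0,-2.0,0,2.0,0,0,0,0,-2.0,0,2.0,0,0,0,0,-2.0,0,2.0,0,0,0,0,-2.0,0,2.0,0,0,0,0,-2.0,0,2.0,0,0,0,0,-2.0,0,2.0,0,0,0,0,-2.0,0,2.0,0,0,0,0,-2.0,0,2.0,0,0,0,0,-2.0,0,2.0,0,0,0,0,-2.0,0,2.0,0,0,0,0,-2.0,0,2.0,0,0,0,0,-2.0,0,2.0,0,0,0,0])

```text
t: 1.65
ee_pos: [411.8, -132.3, 218.5]
tool_rot: [-1.326, 1.005, -1.005]
ft_force: [0.5, 0.0, 0.2]
width: 92.9
```

step_arm(deltas=[0,0,0,0,-7,0,0,0,0,0,0,-7,0,0,0,0,0,0,-7,0,0,0,0,0,0,-7,0,0,0,0,0,0,-7,0,0,0,0,0,0,-7,0,0,0,0,0,0,-7,0,0,0,0,0,0,-7,0,0,0,0,0,0,-7,0,0,0,0,0,0,-7,0,0,0,0,0,0,0,0,0])

```text
t: 2.57
ee_pos: [411.3, -133.6, 218.4]
tool_rot: [-1.57, 0.055, -0.054]
ft_force: [0.3, -0.7, 0.1]
width: 92.8
```

```bash
python3 -c "
from h import *
p=np.load('p.npy'); plan([420,-126,130],p[2]); save(optics.snapshot('wrist'),'w1.png')
save(optics.snapshot('scene'),'s3.png')"
```

```text
pos [ 411.3 -133.6  218.4] F [ 0.29 -0.68  0.09] q [-0.43 -0.34  1.93 -0.    1.56 -0.36] w 92.8
toolR [[0.998, -0.0, 0.069], [-0.069, 0.0, 0.998], [-0.0, -1.0, 0.0]]
turn deg [-0.01 -1.08 -0.03]
shift cm before turn axes [0.82 8.84 0.82] after turn axes [0.83 8.84 0.81]
```

View pics/w1.png

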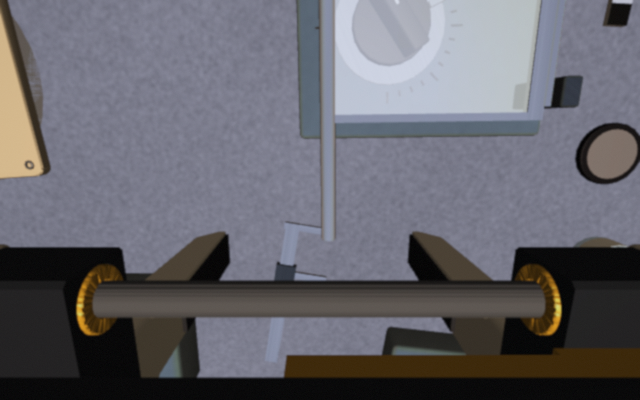

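The wrist view shows the rod running down the picture, with its free end at about (328,240). I'll check that against the fitted pose.

```bash
python3 -c "
from fit import *
c=cam('wrist')
print(proj(c,W(p,(-55,-175,115))),proj(c,W(p,(-55,-100,115))),'obs ray',ray(c,328,240,115),ray(c,327.5,136,115),'pred',W(p,(-55,-175,115)))
print('panel corner',proj(c,W(p,(145,-95,60))),proj(c,W(p,(-80,-95,60))))
print(proj(cs,W(p,(-55,-175,115))),'key scene',U((270,188),(145,145),8),proj(cs,(524,-387.4,72)),ray(cs,*U((270,188),(145,145),8),72))
"|tail -4
```

```text
[496.54687936 -24.46484768 108.        ]
[329.62562555 238.97064641] [327.63788341 148.65194144] obs ray [ 416.68886525 -167.02267274  115.        ] [422.48446676 -81.57636273 115.        ] pred [ 418.11078042 -166.21997895  115.        ]
panel corner [540.17033736 131.85865496] [299.32486105 138.86471965]
[271.46073543 158.84324059] key scene [178.3125 168.0625] [177.33111054 168.58140329] [ 521.49411649 -386.28672064   72.        ]
```

The poses agree to about 1.5 mm. Now I'll descend and grip the rod.

step_arm(deltas=[0.4,0,0.4,0,-1.1,0,0,0.4,2.0,0.4,0,0,0,0,0,2.5,0,0,0,0,0,0,2.5,0,0,0,0,0,0,2.5,0,0,0,0,0,0,1.5,0,0,0,0,0,0,1.2,0,0,0,0,0,0,0,0,0,0,0,0.5,0,0,0,0,0,0,0.8,0,0,0,0,0,0,1,0,0,0,0,0,0,1,0,0,0,0,0,0,1,0,0,0,0,0,0,1,0,0,0,0,0,0,1,0,0,0,0,0,0,1])

```text
t: 3.92
ee_pos: [420.2, -126.4, 97.0]
tool_rot: [-1.571, 0.044, -0.045]
ft_force: [0.2, -0.1, -0.3]
width: 44.5
```

```bash
python3 -c "
from h import *
p=np.load('p.npy'); plan([420,-126,96],p[2])"
```

```text
pos [ 420.2 -126.4   97. ] F [ 0.18 -0.14 -0.35] q [-0.41 -0.23  2.06  0.    1.31 -0.35] w 44.5
toolR [[0.998, 0.001, 0.056], [-0.056, -0.0, 0.998], [0.001, -1.0, -0.0]]
turn deg [ 0.01 -0.34  0.03]
shift cm before turn axes [-0.02  0.1   0.04] after turn axes [-0.02  0.1   0.04]
```

step_arm(deltas=[0,0,0,0,0,0,1,0,0,0,0,0,0,1,0,0,0,0,0,0,1,0,0,0,0,0,0,1,0,0,0,0,0,0,1,0,0,0,0,0,0,1,0,0,0,0,0,0,1,0,0,0,0,0,0,1])

```text
t: 4.58
ee_pos: [419.4, -126.2, 96.5]
tool_rot: [-1.57, 0.045, -0.043]
ft_force: [-5.7, 1.6, 3.3]
width: 11.4
```

```bash
python3 -c "
from h import *
p=np.load('p.npy'); plan([420,-126,96],p[2])
a=np.linspace(0,2.0,23)
P=16.5*np.c_[-np.cos(a),-np.sin(a)]   # tool x = ctrl x, tool y=-z
print(np.diff(P,axis=0).round(2).tolist())"
```

```text
pos [ 419.4 -126.2   96.5] F [-5.69  1.58  3.32] q [-0.41 -0.23  2.06 -0.    1.31 -0.35] w 11.4
toolR [[0.998, -0.001, 0.056], [-0.056, 0.0, 0.998], [-0.001, -1.0, 0.0]]
turn deg [-0.01 -0.33 -0.08]
shift cm before turn axes [0.06 0.05 0.03] after turn axes [0.06 0.05 0.02]
[[0.07, -1.5], [0.2, -1.49], [0.34, -1.46], [0.47, -1.42], [0.6, -1.38], [0.72, -1.32], [0.84, -1.25], [0.94, -1.16], [1.05, -1.07], [1.14, -0.97], [1.22, -0.87], [1.3, -0.75], [1.36, -0.63], [1.41, -0.51], [1.45, -0.37], [1.48, -0.24], [1.5, -0.11], [1.5, 0.03], [1.49, 0.17], [1.47, 0.3], [1.44, 0.43], [1.39, 0.56]]
```

step_arm(deltas=[0.07,-1.5,0,0,0,0,1,0.2,-1.49,0,0,0,0,1,0.34,-1.46,0,0,0,0,1,0.47,-1.42,0,0,0,0,1,0.6,-1.38,0,0,0,0,1,0.72,-1.32,0,0,0,0,1,0.84,-1.25,0,0,0,0,1,0.94,-1.16,0,0,0,0,1,1.05,-1.07,0,0,0,0,1,1.14,-0.97,0,0,0,0,1,1.22,-0.87,0,0,0,0,1,0,0,0,0,0,0,1])

```text
t: 5.58
ee_pos: [497.2, -130.9, 239.5]
tool_rot: [-1.572, 0.042, -0.046]
ft_force: [-14.6, 3.0, 21.4]
width: 11.0
```

```bash
python3 -c "
from fit import *
plan(W(p,(110-165*np.cos(1),-135,115+165*np.sin(1)-19)),p[2]);save(optics.snapshot('scene'),'s4.png')"
```

```text
[ 4.81846418e+02  5.79097561e+00 -5.03372759e-02] [-1.2 -0.8  0.5 -0.2  0.1  0.4 -1.   0.4  0.4 -1.   0.4  0.2 -1.9 -0.4]
rod [-0.5 -0.4 -0.4  0.5]
rodgrip [ 420.12342125 -126.27064507  115.        ] hinge [5.91707086e+02 2.56213320e-01 1.15000000e+02] catch [518.22610799  72.0444145   60.        ]
key [ 523.98170988 -387.35497193   72.        ]
[461.38092909  35.55752587 108.        ]
[496.54687936 -24.46484768 108.        ]
pos [ 497.2 -130.9  239.5] F [-14.56   2.98  21.36] q [-0.36 -0.11  1.7  -0.    1.56 -0.3 ] w 11.0
toolR [[0.998, 0.003, 0.056], [-0.056, -0.001, 0.998], [0.003, -1.0, -0.001]]
turn deg [ 0.07 -0.33  0.15]
shift cm before turn axes [-0.14  0.47  0.08] after turn axes [-0.14  0.47  0.08]
```

View pics/s4.png

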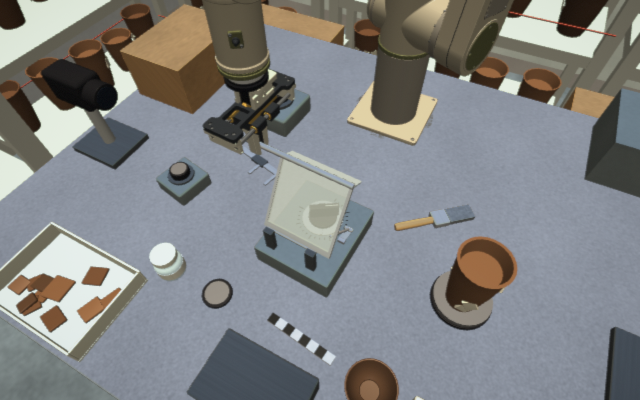

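step_arm(deltas=[0,0,0,0,0,0,1,0,0,0,0,0,0,1,0,0,0,0,0,0,1])

```text
t: 5.88
ee_pos: [495.4, -130.8, 238.4]
tool_rot: [-1.571, 0.044, -0.044]
ft_force: [-15.4, 2.2, 19.7]
width: 10.9
```

step_arm(deltas=[-0.13,-0.21,0,0,0,0,1,0,0,0,0,0,0,1,0,0,0,0,0,0,1])

```text
t: 6.13
ee_pos: [494.3, -130.6, 238.0]
tool_rot: [-1.571, 0.044, -0.044]
ft_force: [-5.5, -1.0, 5.8]
width: 11.1
```

```bash
python3 -c "
import numpy as np
a=np.linspace(1.0,1.99,13)
P=16.8*np.c_[-np.cos(a),-np.sin(a)]
print(np.diff(P,axis=0).round(2).tolist(),a)"
```

```text
[[1.2, -0.7], [1.25, -0.6], [1.29, -0.49], [1.33, -0.39], [1.36, -0.27], [1.38, -0.16], [1.38, -0.05], [1.38, 0.07], [1.37, 0.18], [1.35, 0.29], [1.33, 0.4], [1.29, 0.51]] [1.     1.0825 1.165  1.2475 1.33   1.4125 1.495  1.5775 1.66   1.7425
 1.825  1.9075 1.99  ]
```

step_arm(deltas=[1.2,-0.7,0,0,0,0,1,1.25,-0.6,0,0,0,0,1,1.29,-0.49,0,0,0,0,1,1.33,-0.39,0,0,0,0,1,1.36,-0.27,0,0,0,0,1,1.38,-0.16,0,0,0,0,1,1.38,-0.05,0,0,0,0,1,0,0,0,0,0,0,1,0,0,0,0,0,0,1])

```text
t: 6.88
ee_pos: [587.2, -136.1, 264.3]
tool_rot: [-1.571, 0.043, -0.045]
ft_force: [-0.6, -2.9, 4.2]
width: 11.1
```

step_arm(deltas=[1.38,0.07,0,0,0,0,1,1.37,0.18,0,0,0,0,1,1.35,0.29,0,0,0,0,1,1.33,0.4,0,0,0,0,1,1.2,0.48,0,0,0,0,1,0,0,0,0,0,0,1,0,0,0,0,0,0,1])

```text
t: 7.47
ee_pos: [652.6, -139.8, 249.5]
tool_rot: [-1.571, 0.044, -0.044]
ft_force: [1.3, -4.2, -0.1]
width: 11.1
```

```bash
python3 -c "
from fit import *
i=optics.snapshot('scene');save(i,'s5.png',(200,100,420,300),3.5)"
```

```text
[ 4.81846418e+02  5.79097561e+00 -5.03372759e-02] [-1.2 -0.8  0.5 -0.2  0.1  0.4 -1.   0.4  0.4 -1.   0.4  0.2 -1.9 -0.4]
rod [-0.5 -0.4 -0.4  0.5]
rodgrip [ 420.12342125 -126.27064507  115.        ] hinge [5.91707086e+02 2.56213320e-01 1.15000000e+02] catch [518.22610799  72.0444145   60.        ]
key [ 523.98170988 -387.35497193   72.        ]
[461.38092909  35.55752587 108.        ]
[496.54687936 -24.46484768 108.        ]
```

View pics/s5.png

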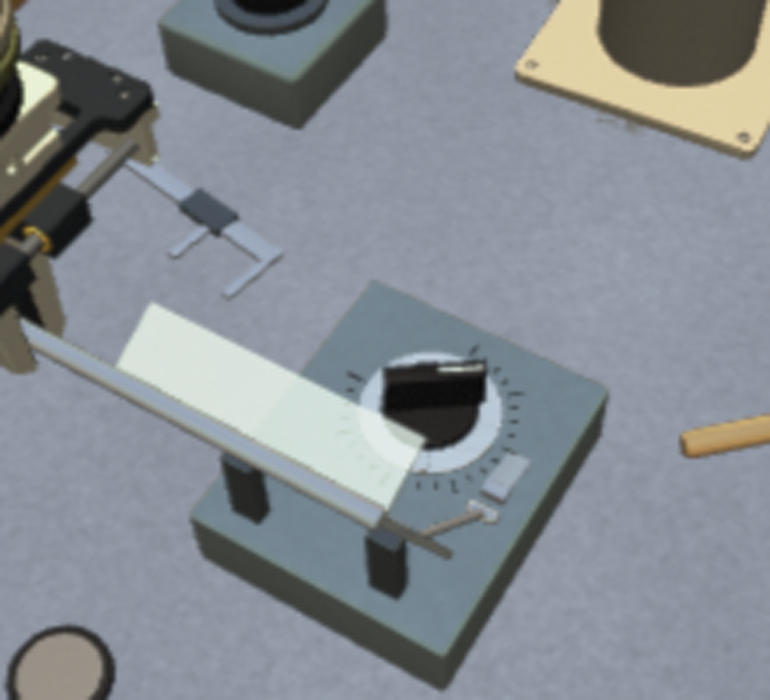

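step_arm(deltas=[-0.95,-0.38,0,0,0,0,1,-0.97,-0.31,0,0,0,0,1,-0.99,-0.25,0,0,0,0,1,-1.0,-0.19,0,0,0,0,1,0,0,0,0,0,0,1,0,0,0,0,0,0,1,0,0,0,0,0,0,1])

```text
t: 8.1
ee_pos: [613.6, -137.2, 261.8]
tool_rot: [-1.571, 0.043, -0.045]
ft_force: [0.2, -1.8, 3.6]
width: 11.0
```

```bash
python3 -c "
from fit import *
i=optics.snapshot('scene');save(i,'s6.png',(200,100,420,300),3.5)" >/dev/null
```

```text
(no output)
```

View pics/s6.png

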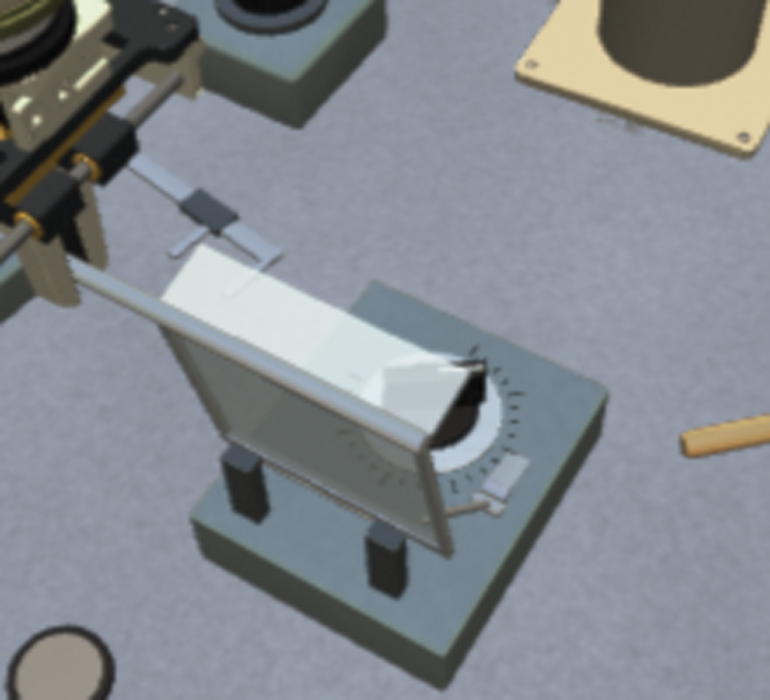

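step_arm(deltas=[-0.2,-0.03,0,0,0,0,1,-0.15,-0.02,0,0,0,0,1,0,0,0,0,0,0,1,0,0,0,0,0,0,1])

```text
t: 8.48
ee_pos: [610.3, -137.0, 262.4]
tool_rot: [-1.571, 0.043, -0.045]
ft_force: [1.4, -2.4, 5.8]
width: 10.9
```

step_arm(deltas=[0,0,0,0,0,0,0.7,0,0,0,0,0,0,0.7,0,0,0,0,0,0,0.7,0,0,0,0,0,0,0.7,0,0,0,0,0,0,0.7])

```text
t: 8.9
ee_pos: [609.6, -136.6, 261.2]
tool_rot: [-1.57, 0.045, -0.043]
ft_force: [-0.9, -0.8, 0.4]
width: 27.4
```

```bash
python3 -c "
from fit import *
i=optics.snapshot('scene');save(i,'s7.png',(200,100,420,300),3.5)
i=optics.snapshot('wrist');save(i,'w2.png')" >/dev/null
```

```text
(no output)
```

View pics/s7.png

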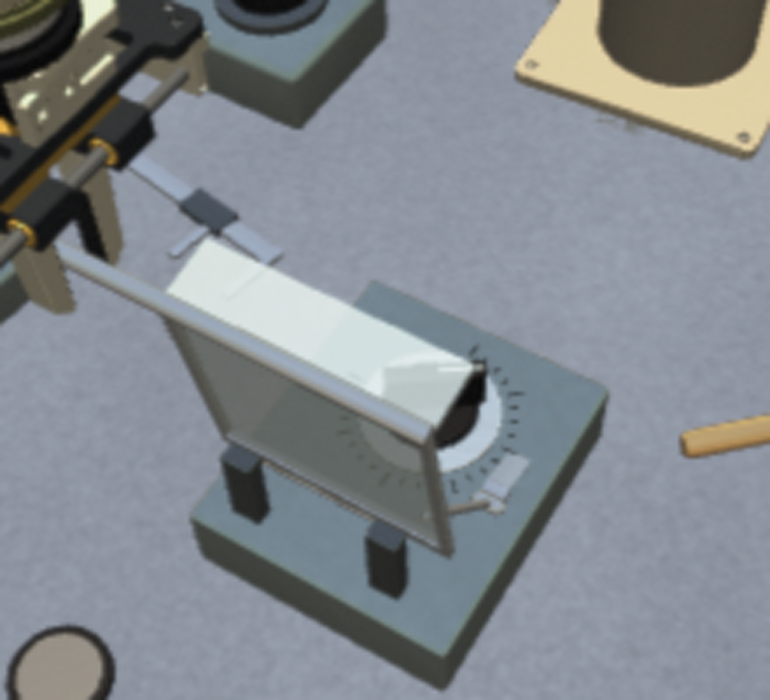

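View pics/w2.png

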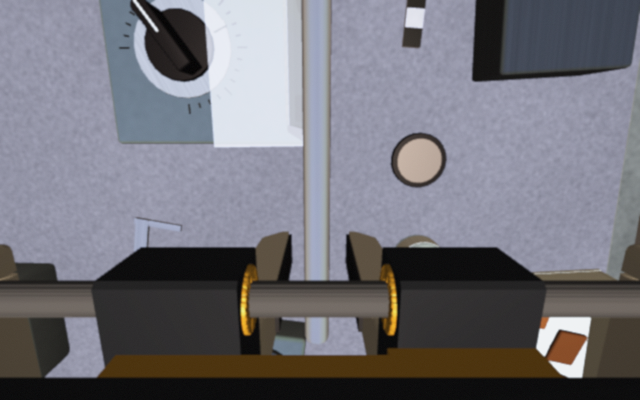

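The rod hangs centred (u≈317) between the open fingers, touching neither, and the foot is behind the rib. Retreating upward, then back.

step_arm(deltas=[0,0,0,0,0,0,0.5,0,-1.0,0,0,0,0,0.5,0,-2.0,0,0,0,0,0.5,0,-2.5,0,0,0,0,0.5,0,-2.5,0,0,0,0,0.5,0,-2.0,0,0,0,0,0.5,-2.5,0,0,0,0,0,0.5,-3,0,0,0,0,0,0.5,-3,0,0,0,0,0,0.5,-3,0,0,0,0,0,0.5,-3,0,0,0,0,0,0.5,-3,0,0,0,0,0,0.5,-3,0,0,0,0,0,0.5,0,0,0,0,0,0,0.5,0,0,0,0,0,0,0.5])

```text
t: 10.25
ee_pos: [404.6, -125.5, 363.5]
tool_rot: [-1.572, 0.042, -0.047]
ft_force: [-0.3, -0.0, 0.5]
width: 46.5
```

```bash
python3 -c "
from fit import *
i=optics.snapshot('top');save(i,'t3.png',(265,120,395,225),6)
i=optics.snapshot('wrist');save(i,'w3.png');i=optics.snapshot('scene');save(i,'s8.png',(245,140,385,300),3.75)" >/dev/null
```

```text
(no output)
```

View pics/t3.png

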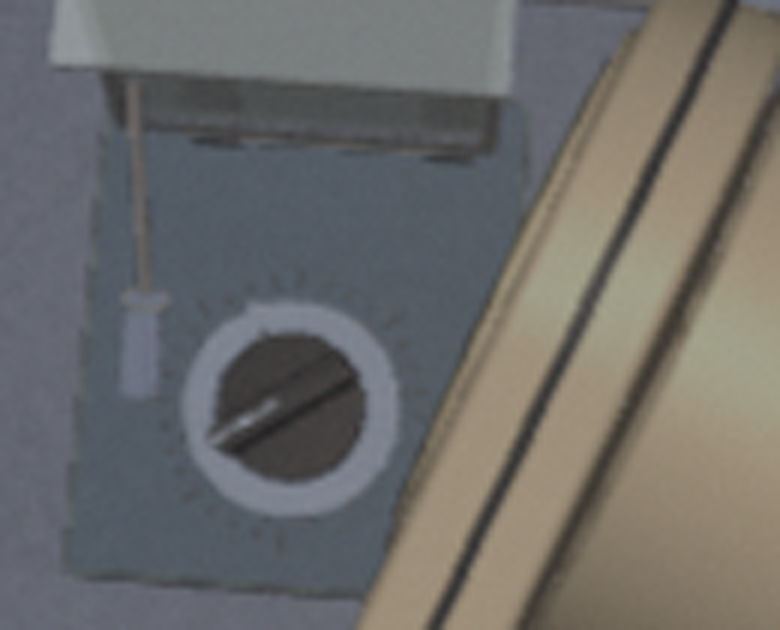

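View pics/w3.png

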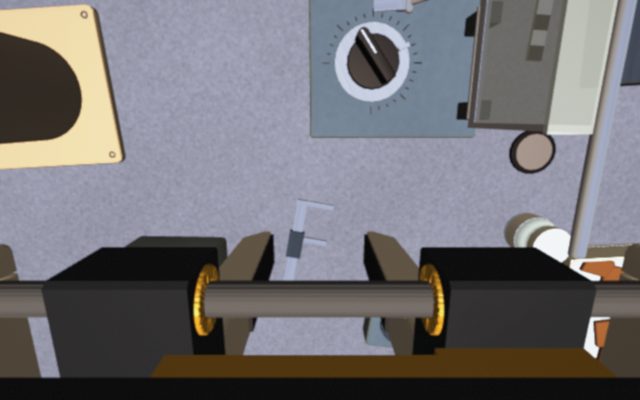

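View pics/s8.png

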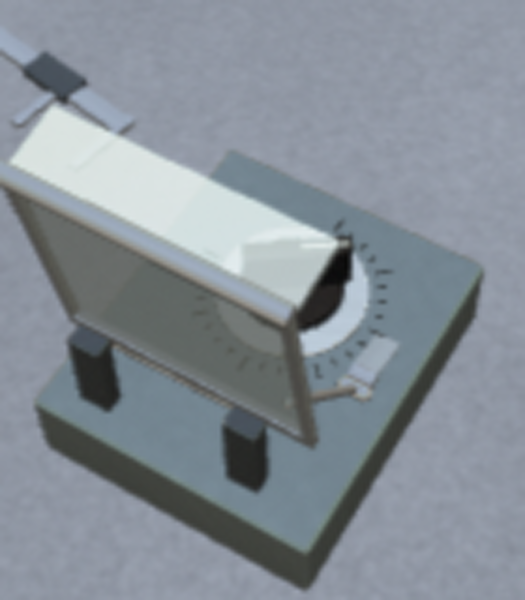

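The cover stays propped. The index tooth shows as a bump at about (260,315) in the top crop and (403,45) in the wrist view, which is roughly 2.8 rad. I'll turn the tool so the jaws lie across y with the camera on the robot side, then look closer.

step_arm(deltas=[0,0,0,0,-7,0,0.8,0,0,0,0,-7,0,0.8,0,0,0,0,-7,0,0.8,0,0,0,0,-7,0,0.8,0,0,0,0,-7,0,0.8,0,0,0,0,-7,0,0.8,0,0,0,0,-7,0,0.8,0,0,0,0,-7,0,0.8,0,0,0,0,-7,0,0.8,0,0,0,0,-7,0,0.8,0,0,0,0,-7,0,0.8,0,0,0,0,-7,0,0.8,0,0,0,0,-7,0,0.8,0,0,0,0,0,0,0.8,0,0,0,0,0,0,0.8])

```text
t: 11.65
ee_pos: [405.8, -125.4, 361.5]
tool_rot: [-1.228, -1.178, 1.178]
ft_force: [-0.5, -0.5, -0.4]
width: 18.6
```

```bash
python3 -c "
from fit import *
plan(W(p,(-30,-30,200)),p[2]+np.pi/2)
"|tail -4
```

```text
pos [ 405.8 -125.4  361.5] F [-0.48 -0.54 -0.42] q [-0.42 -0.36  1.68  0.    1.82 -1.95] w 18.6
toolR [[0.042, -0.001, -0.999], [0.999, 0.001, 0.042], [0.001, -1.0, 0.001]]
turn deg [-0.06  0.47  0.03]
shift cm before turn axes [10.44 16.15 -4.04] after turn axes [10.48 16.15 -3.94]
```

step_arm(deltas=[2,1,-0.8,0,0,0,1,2,2,-0.8,0,0,0,1,2,2.5,-0.8,0,0,0,1,2,2.5,-0.8,0,0,0,1,2,2.5,-0.8,0,0,0,1,0.4,2.5,0,0,0,0,1,0,2,0,0,0,0,1,0,1,0,0,0,0,1,0,0,0,0,0,0,1,0,0,0,0,0,0,1])

```text
t: 12.48
ee_pos: [449.3, -23.2, 202.1]
tool_rot: [-1.228, -1.179, 1.179]
ft_force: [0.3, -0.2, 0.3]
width: 0.6
```

```bash
python3 -c "
from fit import *
plan(W(p,(-30,-30,200)),p[2]+np.pi/2)
i=optics.snapshot('wrist');np.save('pics/w4.npy',i);save(i,'w4.png')
i=optics.snapshot('scene');np.save('pics/s9.npy',i);save(i,'s9.png',(215,100,435,300),3)
c=cam('wrist');print(proj(c,W(p,(0,0,108))),proj(c,W(p,(0,0,63))))
"|tail -6
```

```text
[496.54687936 -24.46484768 108.        ]
pos [449.3 -23.2 202.1] F [ 0.33 -0.23  0.3 ] q [-0.17 -0.28  1.91  0.    1.51 -1.7 ] w 0.6
toolR [[0.041, -0.001, -0.999], [0.999, 0.0, 0.041], [0.0, -1.0, 0.001]]
turn deg [-0.04  0.55  0.01]
shift cm before turn axes [ 0.06  0.21 -0.11] after turn axes [ 0.06  0.21 -0.11]
[354.94096417 239.37483528] [349.9997264  222.66167445]
```

View pics/w4.png

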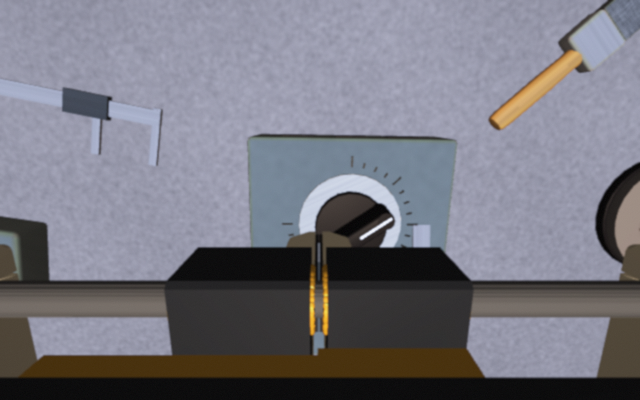

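View pics/s9.png

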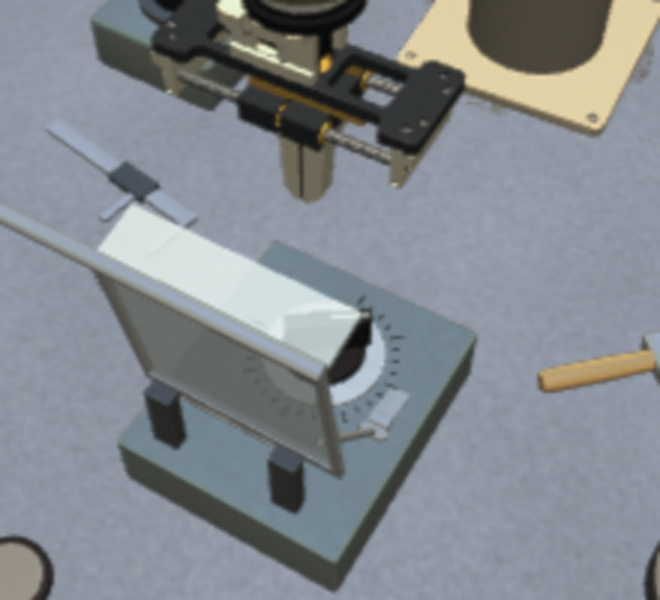

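```bash
python3 -c "
from h import *
i=cv2.imread('pics/w3.png')[:,:,::-1]; save(i,'w3b.png',(325,15,425,115),7)
i=cv2.imread('pics/t3.png')[:,:,::-1]; save(i,'t3b.png',(160,270,420,540),2.7)
"
```

```text
(no output)
```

View pics/w3b.png

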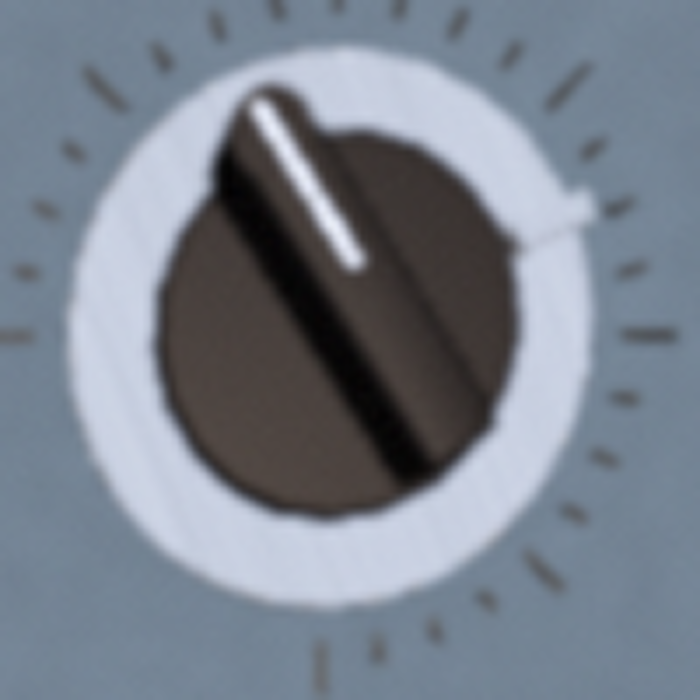

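View pics/t3b.png

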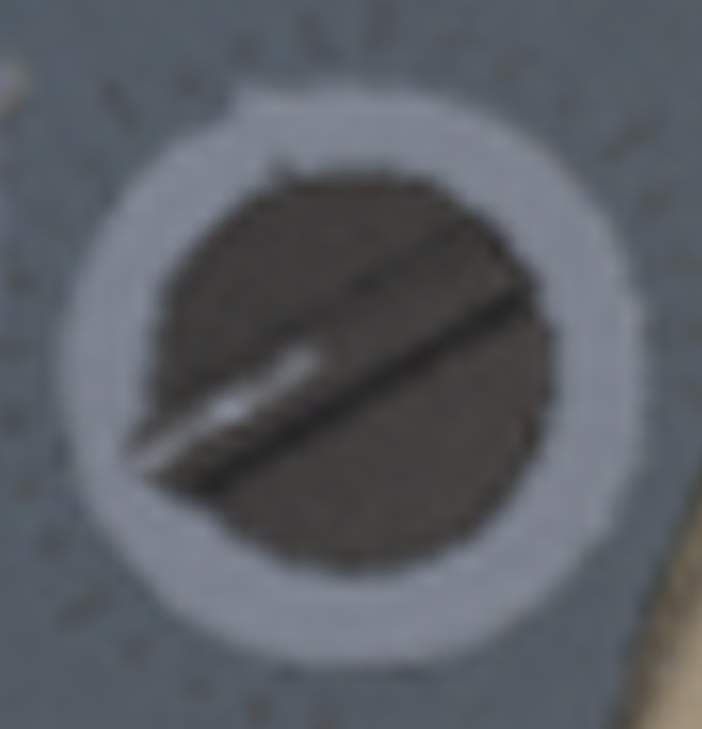

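```bash
python3 -c "
from fit import *
K=np.array(optics.camera_model('wrist')['intrinsics']);H=np.array(optics.camera_model('wrist')['hand_eye'])
T=np.eye(4);T[:3,:3]=cv2.Rodrigues(np.array([-1.572,.042,-.047]))[0];T[:3,3]=[404.6,-125.5,363.5]
Wm=np.linalg.inv(T@H);c=(K,Wm[:3,:3],Wm[:3,3])
def loc(q): d=q-[p[0],p[1],0]; cc,s=np.cos(p[2]),np.sin(p[2]); return np.array([cc*d[0]+s*d[1],-s*d[0]+cc*d[1]])
off=lambda a:U(a,(325,15),7)
# ring centre from outer edge
print('dial centre z63', loc(ray(c,*off((331,327)),63)))
for n,a,z in (('tooth out1',(583,190),68),('out2',(598,216),68),('inner',(515,235),67),('tick0',(650,335),60),('tick22',(620,207),60),('nose tip',(262,105),108),('line in',(355,262),108)):
  l=loc(ray(c,*off(a),z)); print(n,l.round(1),np.arctan2(l[1],-l[0]).round(3),np.hypot(*l).round(1))
def pj(l):
  q=proj(c,W(p,l)); return (q-[325,15]+.5)*7-.5
for a in (2.7,2.75,2.8,2.85,2.9): print(a,[pj((-np.cos(a)*r,np.sin(a)*r,67)).round(0).tolist() for r in (34,48)])
for a in (1.0,1.05,1.1): print(a,[pj((-np.cos(a)*r,np.sin(a)*r,108)).round(0).tolist() for r in (8,30)])
print(pj((0,0,63)))
" | tail -17
```

```text
dial centre z63 [ 0.40292092 -0.05256592]
tooth out1 [43.9 21.9] 2.68 49.1
out2 [46.9 17.5] 2.784 50.1
inner [32.4 14.6] 2.717 35.6
tick0 [59.7 -1.3] -3.12 59.7
tick22 [52.8 20.5] 2.771 56.7
nose tip [-18.6  27. ] 0.966 32.8
line in [-2.7  3.3] 0.873 4.3
2.7 [[506.0, 236.0], [578.0, 199.0]]
2.75 [[509.0, 245.0], [583.0, 213.0]]
2.8 [[512.0, 255.0], [587.0, 226.0]]
2.85 [[515.0, 264.0], [590.0, 240.0]]
2.9 [[517.0, 274.0], [593.0, 254.0]]
1.0 [[346.0, 239.0], [277.0, 116.0]]
1.05 [[348.0, 238.0], [285.0, 111.0]]
1.1 [[350.0, 237.0], [293.0, 106.0]]
[328.80613163 326.70481199]
```

```bash
cat > push.py <<'E'
from fit import *
s=robot.read_state();R=Ro.from_rotvec(s['tool_rot']).as_matrix()
def C(a,r,hx=17.5,hz=7.5):
    t=np.array([np.cos(a),-np.sin(a)]);n=np.array([-np.sin(a),-np.cos(a)])
    return r*t-n*(7+hx*abs(n[1])+hz*abs(n[0]))
aa=np.arange(.95,2.56,.1); rr=np.interp(aa,[.965,1.27,1.57,2.0,2.3,2.5],[12,16,22,28,30,27])
pts=[np.array([34,9])]+[C(a,r) for a,r in zip(aa,rr)]
P=[W(p,(q[0],q[1],84)) for q in pts]
print('to pre',(R.T@(P[0]-s['ee_pos'])/10).round(2))
for a,q,x,d in zip(np.r_[0,aa],pts,P,np.diff(P,axis=0)): print(round(a,2),q.round(1),(R.T@d/10).round(2).tolist())
print(pts[-1],P[-1])
E
python3 push.py|tail -20
```

```text
[496.54687936 -24.46484768 108.        ]
to pre [ 3.93 11.97 -6.42]
0.0 [34  9] [-0.51, -0.0, 0.81]
0.95 [25.9  3.8] [-0.41, 0.0, 0.02]
1.05 [25.8 -0.3] [-0.43, -0.0, 0.08]
1.15 [25.1 -4.6] [-0.41, -0.0, 0.15]
1.25 [23.6 -8.7] [-0.44, -0.0, 0.21]
1.35 [ 21.6 -13.2] [-0.42, -0.0, 0.28]
1.45 [ 18.8 -17.5] [-0.38, -0.0, 0.35]
1.55 [ 15.3 -21.3] [-0.3, -0.0, 0.14]
1.65 [ 14.  -24.3] [-0.29, -0.0, 0.12]
1.75 [ 12.8 -27.2] [-0.29, -0.0, 0.17]
1.85 [ 11.2 -30.1] [-0.28, -0.0, 0.23]
1.95 [  8.9 -32.9] [-0.22, -0.0, 0.27]
2.05 [  6.2 -35.2] [-0.16, -0.0, 0.3]
2.15 [  3.3 -36.8] [-0.12, -0.0, 0.34]
2.25 [ -0.1 -38.1] [-0.0, -0.0, 0.29]
2.35 [ -3.  -38.1] [0.1, -0.0, 0.22]
2.45 [ -5.3 -37.2] [0.08, -0.0, 0.28]
[ -8.07419749 -36.39694542] [471.95109838 -30.15360602  84.        ]
```

step_arm(deltas=[1,0,-1.6,0,0,0,1,1,0,-1.6,0,0,0,1,1,0,-1.6,0,0,0,1,0.9,0,-1.6,0,0,0,1,0,1.5,0,0,0,0,1,0,2,0,0,0,0,1,0,2,0,0,0,0,1,0,2,0,0,0,0,1,0,2,0,0,0,0,1,0,1.5,0,0,0,0,1,0,0.9,0,0,0,0,1,0,0,0,0,0,0,1,0,0,0,0,0,0,1])

```text
t: 13.67
ee_pos: [515.3, 13.2, 83.9]
tool_rot: [-1.228, -1.181, 1.18]
ft_force: [0.2, -0.2, 0.6]
width: 0.0
```

```bash
python3 push.py|sed -n 7,8p; python3 -c "
from h import *
i=optics.snapshot('wrist');save(i,'w5.png');i=optics.snapshot('scene');save(i,'s10.png',(215,100,435,300),3)"
```

```text
to pre [-0.01 -0.01 -0.09]
0.0 [34  9] [-0.51, -0.0, 0.81]
```

View pics/w5.png

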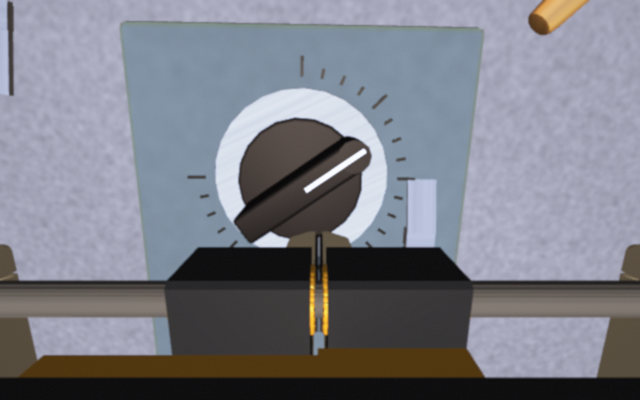

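View pics/s10.png

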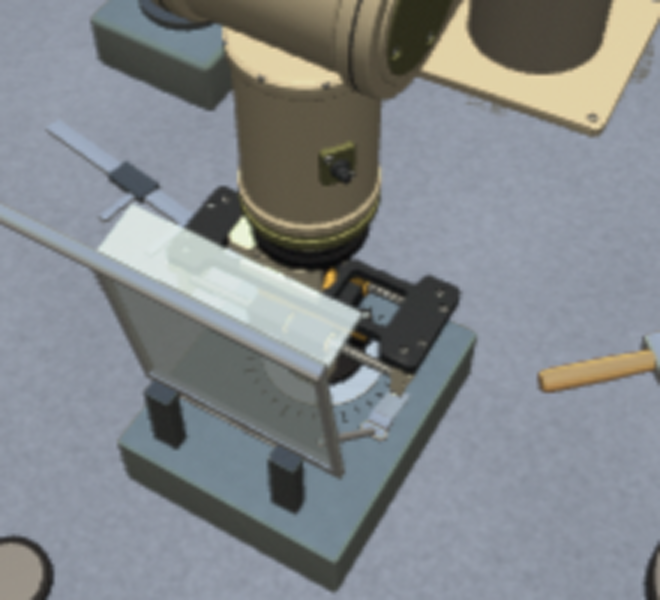

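The fingers are clear behind the bar. The wrist view shows the nose at (367,151) and the tail at (240,228). Starting the push.

step_arm(deltas=[-0.5,0,0.8,0,0,0,1,-0.41,0,0.02,0,0,0,1,-0.43,0,0.08,0,0,0,1,-0.41,0,0.15,0,0,0,1,-0.44,0,0.21,0,0,0,1,-0.42,0,0.28,0,0,0,1,-0.38,0,0.35,0,0,0,1,-0.3,0,0.14,0,0,0,1,0,0,0,0,0,0,1])

```text
t: 14.52
ee_pos: [493.8, -19.6, 83.4]
tool_rot: [-1.23, -1.182, 1.179]
ft_force: [4.9, -0.3, 0.5]
width: 0.2
```

```bash
python3 -c "
from h import *
i=optics.snapshot('wrist');save(i,'w6.png')"
```

```text
(no output)
```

View pics/w6.png

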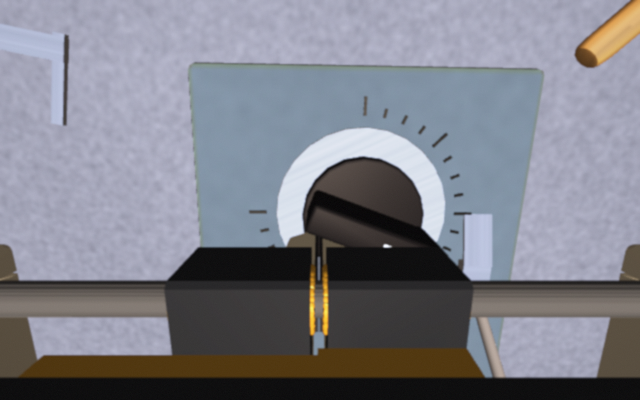

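step_arm(deltas=[-0.29,0,0.12,0,0,0,1,-0.29,0,0.17,0,0,0,1,-0.28,0,0.23,0,0,0,1,-0.22,0,0.27,0,0,0,1,0,0,0,0,0,0,1])

```text
t: 14.98
ee_pos: [484.1, -29.8, 82.7]
tool_rot: [-1.227, -1.18, 1.181]
ft_force: [1.5, -0.3, 0.8]
width: 0.4
```

```bash
python3 -c "
from h import *
i=optics.snapshot('wrist');save(i,'w7.png')"
```

```text
(no output)
```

View pics/w7.png

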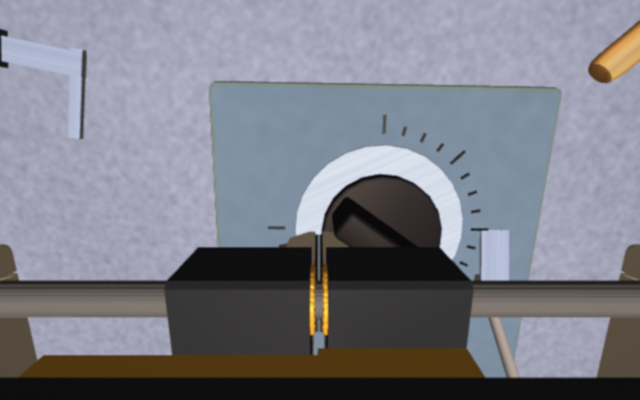

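step_arm(deltas=[-0.16,0,0.3,0,0,0,1,-0.12,0,0.34,0,0,0,1,0,0,0.29,0,0,0,1,0.05,0,0.1,0,0,0,1,0,0,0,0,0,0,1])

```text
t: 15.45
ee_pos: [473.8, -30.9, 82.6]
tool_rot: [-1.227, -1.18, 1.181]
ft_force: [0.7, -1.2, 0.5]
width: 0.4
```

```bash
python3 -c "
from h import *
i=optics.snapshot('wrist');save(i,'w8.png')"
```

```text
(no output)
```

View pics/w8.png

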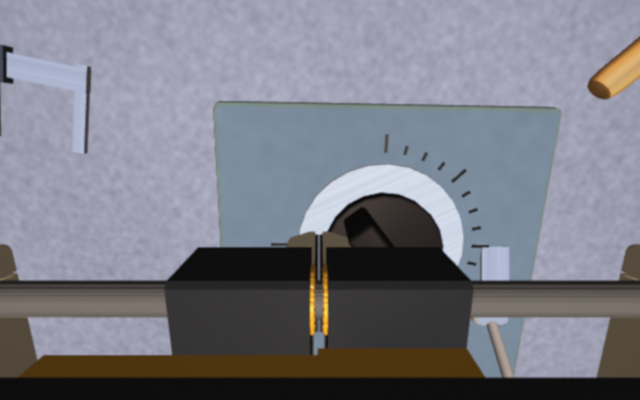

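step_arm(deltas=[-0.6,0,0,0,0,0,1,-0.6,-1.5,0,0,0,0,0.8,-1,-2.5,0,0,0,0,0.6,-1.4,-2.5,0,0,0,0,0.6,-1.4,-2.5,-0.6,0,0,0,0.6,-1.4,-2,-1,0,0,0,0.6,-0.9,-1,-1,0,0,0,0.6,0,0,0,0,0,0,0.6,0,0,0,0,0,0,0.6])

```text
t: 16.25
ee_pos: [497.6, -105.4, 202.7]
tool_rot: [-1.227, -1.18, 1.18]
ft_force: [-1.1, 0.5, -1.1]
width: 36.8
```

```bash
python3 -c "
from h import *
i=optics.snapshot('wrist');save(i,'w9.png'); i=optics.snapshot('top');save(i,'t9.png',(265,120,395,225),6);print(robot.read_state())"
```

```text
{'t': 16.35, 'q': array([-3.08460924e-01, -1.10735595e-01,  1.76274570e+00,  2.41352601e-04,
        1.49252537e+00, -1.84079282e+00]), 'qvel': array([ 0.00650336, -0.00023326,  0.01040075, -0.00143524, -0.00160963,
        0.00129927]), 'tau': array([-4.16670358e-01, -4.37531233e+01, -5.01655626e+01, -6.87293499e-02,
        3.06345848e-02, -1.27255643e-02]), 'ee_pos': array([ 496.43054988, -104.34676481,  201.19265841]), 'tool_rot': array([-1.22433923, -1.17930709,  1.18133177]), 'ft_force': array([-0.42086674, -0.21845532, -0.40200618]), 'moment': array([ 0.06685602, -0.14386288, -0.00095701]), 'width': 37.19427291213866}
```

View pics/w9.png

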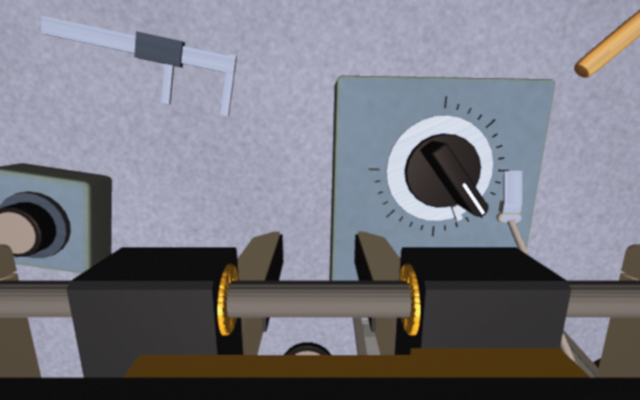

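View pics/t9.png

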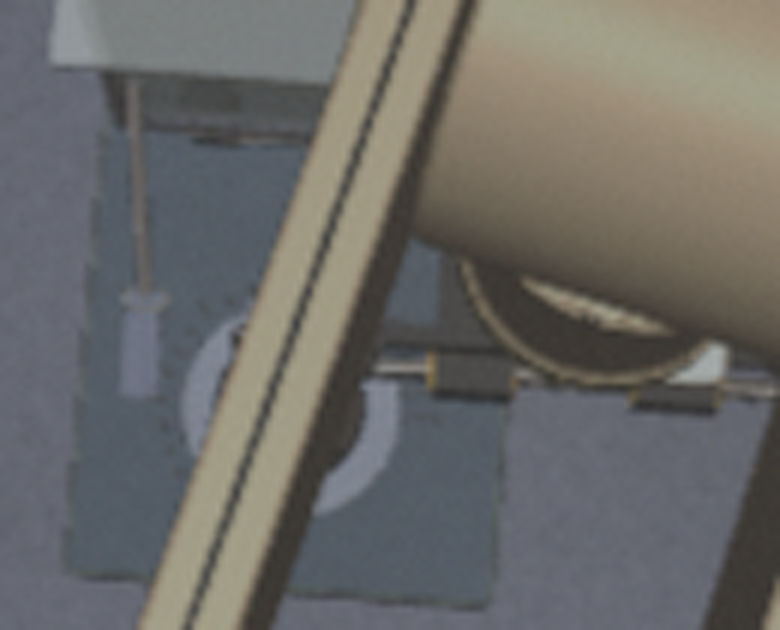

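```bash
python3 -c "
from h import *
i=cv2.imread('pics/w9.png')[:,:,::-1]; save(i,'w9b.png',(375,105,515,245),5.5)"
```

```text
(no output)
```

View pics/w9b.png

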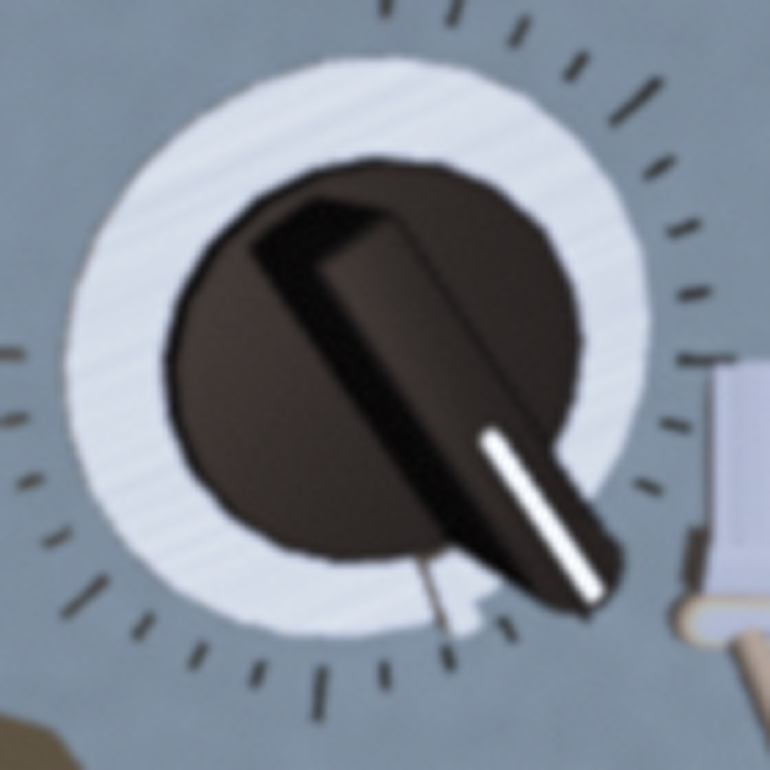

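```bash
cat > dl.py <<'E'
from fit import *
def wc(pos,rot):
    K=np.array(optics.camera_model('wrist')['intrinsics']);H=np.array(optics.camera_model('wrist')['hand_eye'])
    T=np.eye(4);T[:3,:3]=cv2.Rodrigues(np.array(rot))[0];T[:3,3]=pos
    Wm=np.linalg.inv(T@H);return (K,Wm[:3,:3],Wm[:3,3])
def loc(q): d=q-[p[0],p[1],0]; cc,s=np.cos(p[2]),np.sin(p[2]); return np.array([cc*d[0]+s*d[1],-s*d[0]+cc*d[1]])
def show(c,off,sc,items,ctr=None):
    o=np.zeros(2)
    if ctr is not None: o=loc(ray(c,*U(ctr,off,sc),63)); print('ring centre',o)
    for n,a,z in items:
        l=loc(ray(c,*U(a,off,sc),z))-o; print(n,l.round(1),np.arctan2(l[1],-l[0]).round(3),np.hypot(*l).round(1))
E
python3 - <<'E'|tail -10
from dl import *
c=wc([496.8,-104.8,202],[-1.226,-1.18,1.18])
show(c,(375,105),5.5,[('base in',(418,555),63),('base out',(445,630),63),('out1',(455,634),68),('out2',(482,612),68),('nose line out',(595,600),108),('line in',(490,435),108)],(357,348))
l1=ray(c,*U((595,600),(375,105),5.5),108);l0=ray(c,*U((490,435),(375,105),5.5),108);d=loc(l1)-loc(l0);print('dial',np.arctan2(d[1],-d[0]))
E
```

```text
[461.38092909  35.55752587 108.        ]
[496.54687936 -24.46484768 108.        ]
ring centre [-2.88395872  0.01132343]
base in [34.8 13.6] 2.769 37.4
base out [47.9 19.6] 2.753 51.7
out1 [47.1 19.2] 2.754 50.9
out2 [43.2 23.3] 2.647 49.1
nose line out [29.8 21.6] 2.514 36.9
line in [5.9 3.8] 2.569 7.0
dial 2.5007580881628204
```

step_arm(deltas=[0,0,0,0,-7,0,0.5,0,0,0,0,-7,0,0.5,0,0,0,0,-7,0,0.5,0,0,0,0,-7,0,0.5,0,0,0,0,-7,0,0.5,0,0,0,0,0,0,0.5,0,0,0,0,0,0,0.5])

```text
t: 16.93
ee_pos: [496.7, -104.2, 201.6]
tool_rot: [-0.882, -1.614, 1.614]
ft_force: [-0.5, -0.4, -0.2]
width: 46.3
```

```bash
python3 -c "
from fit import *
plan(W(p,(0,0,180)),p[2]+1.5*np.pi-2.50)
"|tail -4
```

```text
pos [ 496.7 -104.2  201.6] F [-0.5  -0.4  -0.19] q [-0.31 -0.11  1.76  0.    1.49 -2.45] w 46.3
toolR [[-0.539, -0.002, -0.842], [0.842, 0.001, -0.539], [0.002, -1.0, 0.001]]
turn deg [-0.07 -1.27  0.1 ]
shift cm before turn axes [10.06  2.17 -4.68] after turn axes [ 9.96  2.16 -4.9 ]
```

step_arm(deltas=[2,0.2,-0.9,0,-1.3,0,0.5,2,0.5,-0.95,0,0,0,0.5,2,0.5,-1,0,0,0,0.5,2,0.5,-1,0,0,0,0.5,2,0.4,-1,0,0,0,0.5,0,0,0,0,0,0,0.5,0,0,0,0,0,0,0.5])

```text
t: 17.52
ee_pos: [481.4, 6.2, 181.1]
tool_rot: [-0.866, -1.631, 1.632]
ft_force: [1.0, -0.6, -0.6]
width: 46.6
```

```bash
python3 -c "
from fit import *
plan(W(p,(0,0,80)),p[2]+1.5*np.pi-2.50)
save(optics.snapshot('wrist'),'w10.png')
"|tail -4
```

```text
pos [481.4   6.2 181.1] F [ 0.96 -0.64 -0.58] q [-0.09 -0.17  1.86 -0.    1.46 -2.26] w 46.6
toolR [[-0.56, -0.001, -0.829], [0.829, 0.0, -0.56], [0.001, -1.0, 0.001]]
turn deg [-0.06  0.16  0.04]
shift cm before turn axes [-0.06 10.11 -0.02] after turn axes [-5.000e-02  1.011e+01 -1.000e-02]
```

View pics/w10.png

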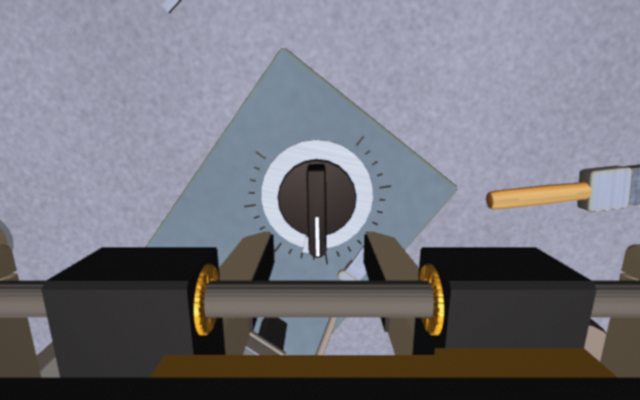

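The wrist view shows the bar vertical at u≈317, centred between the fingers at u 270 and 365. Descending and gripping.

step_arm(deltas=[0,2,0,0,0,0,0.5,0,2.5,0,0,0,0,0.5,0,2.5,0,0,0,0,0.5,0,2,0,0,0,0,0.5,0,1.1,0,0,0,0,0.5,0,0,0,0,0,0,0.6,0,0,0,0,0,0,0.75,0,0,0,0,0,0,0.9,0,0,0,0,0,0,1,0,0,0,0,0,0,1,0,0,0,0,0,0,1,0,0,0,0,0,0,1])

```text
t: 18.57
ee_pos: [483.0, 5.4, 82.2]
tool_rot: [-0.868, -1.634, 1.632]
ft_force: [-2.1, 1.3, 6.0]
width: 13.6
```

```bash
python3 -c "
from fit import *
plan(W(p,(0,0,80)),p[2]+1.5*np.pi-2.715)
"|tail -4
```

```text
pos [483.    5.4  82.2] F [-2.08  1.31  5.99] q [-0.1  -0.08  1.96  0.    1.26 -2.26] w 13.6
toolR [[-0.56, 0.002, -0.828], [0.828, 0.0, -0.56], [-0.001, -1.0, -0.002]]
turn deg [ 0.1  12.53 -0.02]
shift cm before turn axes [0.09 0.22 0.07] after turn axes [0.07 0.22 0.09]
```

step_arm(deltas=[0,-0.2,0,0,0,0,1,0,0,0,0,3,0,1,0,0,0,0,3.2,0,1,0,0,0,0,3.2,0,1,0,0,0,0,3.1,0,1,0,0,0,0,0,0,1,0,0,0,0,0,0,1,0,0,0,0,0,0,1])

```text
t: 19.23
ee_pos: [482.9, 5.2, 82.3]
tool_rot: [-1.008, -1.482, 1.48]
ft_force: [8.0, 0.6, -11.7]
width: 13.9
```

```bash
python3 -c "
from fit import *
plan(W(p,(0,0,80)),p[2]+1.5*np.pi-2.715)
save(optics.snapshot('wrist'),'w11.png')
"|tail -4
```

```text
pos [482.9   5.2  82.3] F [  8.01   0.63 -11.67] q [-0.1  -0.08  1.96  0.    1.26 -2.04] w 13.9
toolR [[-0.368, 0.002, -0.93], [0.93, 0.0, -0.368], [-0.001, -1.0, -0.002]]
turn deg [ 0.09  0.02 -0.03]
shift cm before turn axes [0.1  0.23 0.07] after turn axes [0.1  0.23 0.07]
```

View pics/w11.png

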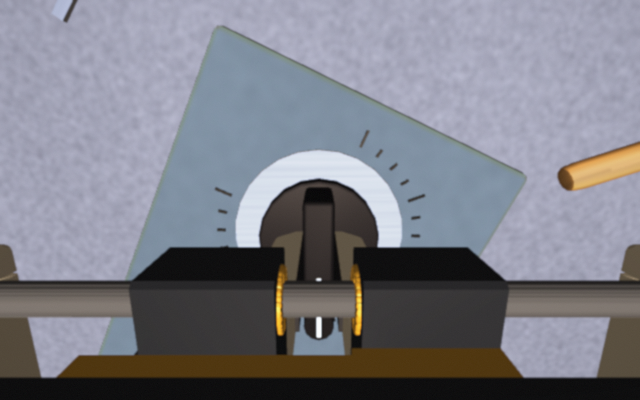

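step_arm(deltas=[0,0.15,0,0,0,0,1,0,0,0,0,0,0,0.7,0,0,0,0,0,0,0.6,0,0,0,0,0,0,0.5,0,0,0,0,0,0,0.5,0,-1,0,0,0,0,0.5,0,-2,0,0,0,0,0.5,0,-2.5,0,0,0,0,0.5,0,-2.5,0,0,0,0,0.5,0,-2.5,0,0,0,0,0.5,0,-1.5,0,0,0,0,0.5,0,0,0,0,5.6,0,0.5,0,0,0,0,5.6,0,0.5,0,0,0,0,5.6,0,0.5,0,0,0,0,5.6,0,0.5,0,0,0,0,0,0,0.5])

```text
t: 20.62
ee_pos: [482.3, 5.1, 202.2]
tool_rot: [-1.219, -1.196, 1.195]
ft_force: [-0.8, -0.2, -0.1]
width: 46.6
```

```bash
python3 -c "
from fit import *
plan(W(p,(20,-110,200)),p[2]+.5*np.pi)
"|tail -4
```

```text
pos [482.3   5.1 202.2] F [-0.78 -0.15 -0.06] q [-0.1  -0.19  1.83  0.    1.5  -1.65] w 46.6
toolR [[0.019, 0.001, -1.0], [1.0, -0.0, 0.019], [0.0, -1.0, -0.001]]
turn deg [0.04 1.8  0.  ]
shift cm before turn axes [-10.99   0.22  -1.61] after turn axes [-10.93   0.22  -1.95]
```

step_arm(deltas=[-2.5,0,-0.4,0,1.8,0,1,-2.5,0,-0.5,0,0,0,1,-2.5,0,-0.5,0,0,0,1,-2.0,0,-0.5,0,0,0,1,-1.5,0,0,0,0,0,1,0,0,0,0,0,0,1,0,0,0,0,0,0,1,0,0,0,0,0,0,1])

```text
t: 21.28
ee_pos: [496.9, -105.0, 201.5]
tool_rot: [-1.229, -1.177, 1.176]
ft_force: [0.0, 0.2, -0.3]
width: 1.2
```

```bash
python3 -c "
from h import *
s=robot.read_state();print(s['ee_pos'],s['tool_rot'])
i=optics.snapshot('wrist');save(i,'w12.png');save(i,'w12b.png',(375,105,515,245),5.5)
i=optics.snapshot('scene');save(i,'s12.png')"
```

```text
[ 496.88748718 -105.00081062  201.52657373] [-1.22944407 -1.17679352  1.17628537]
```

View pics/w12b.png

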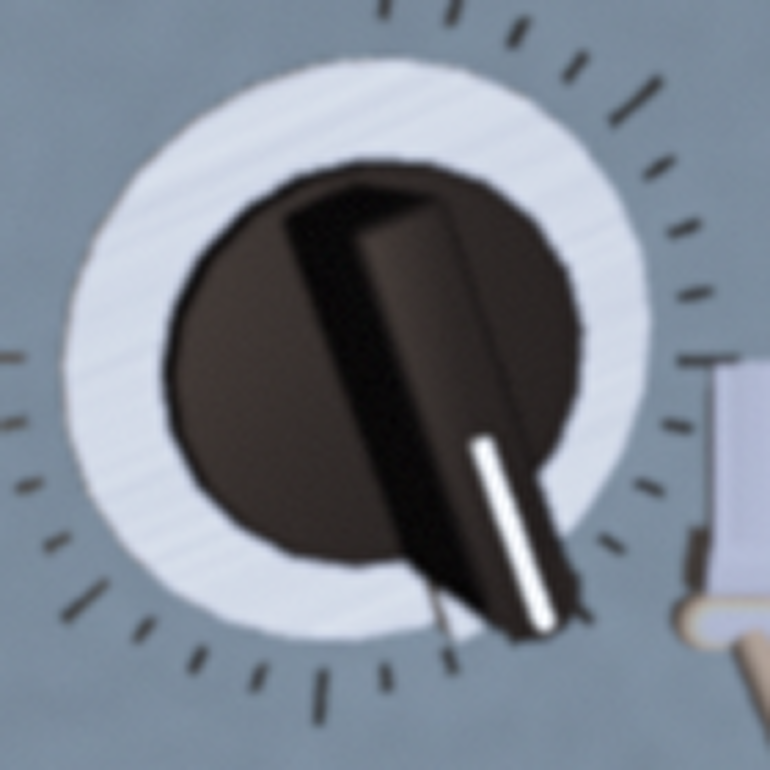

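View pics/s12.png

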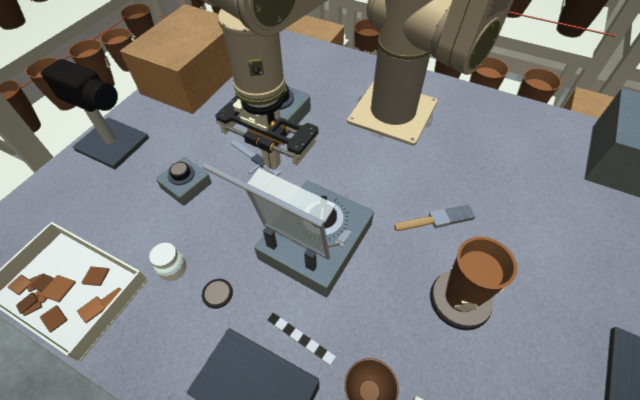

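```bash
python3 - <<'E'|tail -8
from dl import *
c=wc([496.9,-105,201.5],[-1.2294,-1.1768,1.1763])
o,s=(375,105),5.5
l1=ray(c,*U((543,625),o,s),108);l0=ray(c,*U((483,440),o,s),108);d=loc(l1)-loc(l0);print('dial',np.arctan2(d[1],-d[0]))
# bar left top edge
l1=ray(c,*U((490,605),o,s),108);l0=ray(c,*U((360,235),o,s),108);d=loc(l1)-loc(l0);print('bar edge',np.arctan2(d[1],-d[0]))
show(c,o,s,[('base in',(433,583),63),('base out',(450,635),63),('tick 157.5', (450,661),60),('line out',(543,625),108),('line in',(483,440),108)],(357,348))
E
```

```text
dial 2.737236096997208
bar edge 2.7203117354233246
ring centre [-2.18147554 -0.3516951 ]
base in [39.7 16.5] 2.749 43.0
base out [48.8 20.3] 2.748 52.8
tick 157.5 [54.4 22. ] 2.757 58.7
line out [33.6 14.4] 2.737 36.6
line in [6.5 2.8] 2.734 7.1
```

```bash
python3 - <<'E'|tail -32
from dl import *
print('--w9')
c=wc([496.8,-104.8,202],[-1.226,-1.18,1.18]);o,s=(375,105),5.5
T=[('t180 3.142',(320,692),60),('t168 2.945',(385,676),60),('t157 2.749',(450,658),60),('t146 2.553',(508,630),60),('t90 1.571',(705,360),60),('t225 3.927',(85,597),60)]
show(c,o,s,T+[('base in',(418,555),63),('base out',(445,630),63)]+[(f'out{k}z{z}',a,z) for z in (67,70) for k,a in ((1,(455,634)),(2,(482,612)))],(357,348))
print('--w3')
c=wc([404.6,-125.5,363.5],[-1.572,.042,-.047]);o,s=(325,15),7
show(c,o,s,[('t180',(650,335),60),('t157',(620,207),60),('t168',(632,270),60),('t135',(568,87),60),('t90',(337,0),60),('t191',(625,398),60),('base in',(522,250),63),('base out',(590,220),63)]+[(f'out{k}z{z}',a,z) for z in (67,70) for k,a in ((2,(583,190)),(1,(598,216)))],(331,327))
E
```

```text
rodgrip [ 420.12342125 -126.27064507  115.        ] hinge [5.91707086e+02 2.56213320e-01 1.15000000e+02] catch [518.22610799  72.0444145   60.        ]
key [ 523.98170988 -387.35497193   72.        ]
[461.38092909  35.55752587 108.        ]
[496.54687936 -24.46484768 108.        ]
--w9
ring centre [-2.88870828  0.0124326 ]
t180 3.142 [60.2  0.4] 3.134 60.2
t168 2.945 [57.2 11.4] 2.945 58.3
t157 2.749 [53.8 22.3] 2.749 58.2
t146 2.553 [48.7 31.7] 2.565 58.1
t90 1.571 [ 1.7 58.9] 1.6 58.9
t225 3.927 [ 43.6 -41.2] -2.385 60.0
base in [34.8 13.6] 2.769 37.4
base out [47.9 19.6] 2.753 51.7
out1z67 [47.4 19.6] 2.749 51.3
out2z67 [43.5 23.7] 2.642 49.6
out1z70 [46.5 18.4] 2.766 50.0
out2z70 [42.7 22.4] 2.658 48.2
--w3
ring centre [ 0.40209884 -0.05023103]
t180 [59.3 -1.2] -3.121 59.3
t157 [52.4 20.6] 2.767 56.3
t168 [55.3  9.9] 2.964 56.2
t135 [41.8 40.6] 2.371 58.3
t90 [-0.2 55. ] 1.567 55.0
t191 [ 55.4 -12.1] -2.926 56.7
base in [34.3 12.9] 2.782 36.6
base out [46.3 17.9] 2.774 49.7
out2z67 [43.8 22.1] 2.674 49.1
out1z67 [46.7 17.8] 2.778 50.0
out2z70 [43.1 21.5] 2.678 48.1
out1z70 [46.  17.2] 2.783 49.1
```

The dial now reads about 2.72 rad and the tooth about 2.706, referenced to the ticks, so they agree within roughly 0.02 rad. Next, the key.

step_arm(deltas=[-2.5,0,0,0,0,0,1,-2.5,0,-0.2,0,0,0,1,-2.5,0,-0.2,0,0,0,1,-2.5,0,-0.2,0,0,0,1,-2.5,0,-0.2,0,0,0,1,-2.5,0,-0.2,0,0,0,1,-2.5,0,-0.2,0,0,0,1,-2.5,0,-0.2,0,0,0,1,-2.5,0,0,0,0,0,1,-2,0,0,0,0,0,1,0,0,0,0,0,0,1,0,0,0,0,0,0,1,0,0,0,0,0,0,1])

```text
t: 22.47
ee_pos: [500.1, -349.7, 201.2]
tool_rot: [-1.229, -1.177, 1.176]
ft_force: [0.2, 0.9, 0.3]
width: 0.5
```

```bash
python3 -c "
from fit import *
plan((523,-387,80),p[2]+.5*np.pi)
i=optics.snapshot('wrist');save(i,'w13.png');c=cam('wrist');print(proj(c,(523,-387,72)))
i=optics.snapshot('top');save(i,'t13.png',(265,100,495,240),3.4)
"|tail -5
```

```text
pos [ 500.1 -349.7  201.2] F [0.16 0.87 0.34] q [-0.69  0.17  1.48  0.    1.5  -2.22] w 0.5
toolR [[0.045, -0.0, -0.999], [0.999, 0.001, 0.045], [0.001, -1.0, 0.0]]
turn deg [-0.01  0.33  0.04]
shift cm before turn axes [-3.63 12.12 -2.46] after turn axes [-3.61 12.12 -2.48]
[277.11941526 220.41420956]
```

View pics/w13.png

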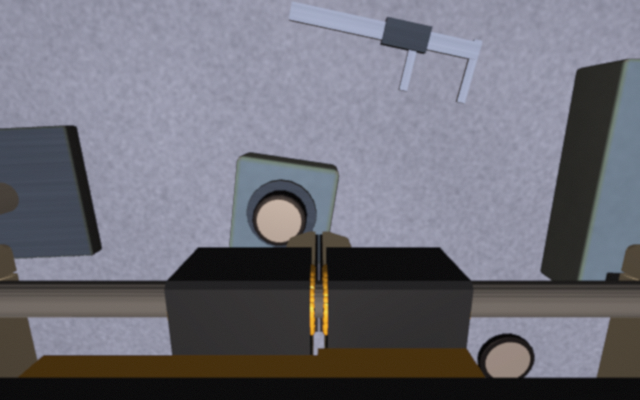

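View pics/t13.png

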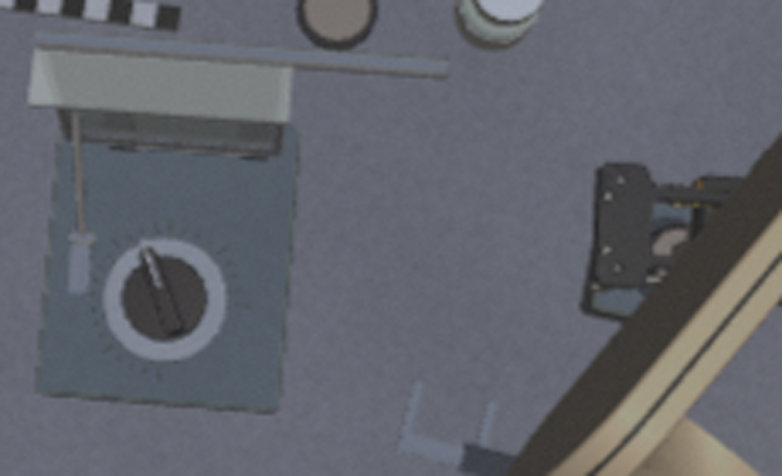

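The key centre is at (279,219) against a predicted (277,220). The top view of the dial is now clear, so I'll check it.

```bash
python3 -c "
from h import *
i=optics.snapshot('top');save(i,'t14.png',(290,165,335,213),14)"
```

```text
(no output)
```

View pics/t14.png

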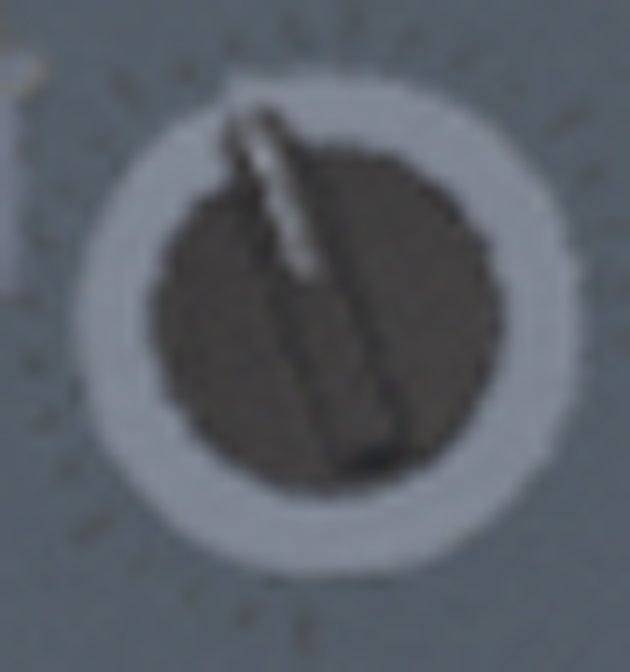

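step_arm(deltas=[-1.2,1.5,-0.8,0,0,0,1,-1.2,2.0,-0.8,0,0,0,1,-1.2,2.5,-0.8,0,0,0,1,0,2.5,0,0,0,0,1,0,2,0,0,0,0,1,0,1,0,0,0,0,1,0,0,0,0,0,0,1,0,0,0,0,0,0,1,0,0,0,0,0,0,1])

```text
t: 23.37
ee_pos: [523.2, -388.4, 88.4]
tool_rot: [-1.233, -1.177, 1.176]
ft_force: [0.6, -1.0, 0.1]
width: 1.0
```

The nose lines up with the tooth bump at (235,85). Descending onto the key in small steps.

step_arm(deltas=[0.15,0.5,0,0,0,0,1,0,0.4,0,0,0,0,1,0,0,0,0,0,0,1,0,0,0,0,0,0,1])

```text
t: 23.7
ee_pos: [522.1, -386.4, 77.3]
tool_rot: [-1.23, -1.176, 1.176]
ft_force: [1.0, 0.2, -0.3]
width: 0.6
```

step_arm(deltas=[0,0.4,0,0,0,0,1,0,0.2,0,0,0,0,1,0,0,0,0,0,0,1])

```text
t: 23.95
ee_pos: [522.2, -386.6, 71.0]
tool_rot: [-1.231, -1.176, 1.176]
ft_force: [0.1, -1.4, 2.0]
width: 0.3
```

step_arm(deltas=[0,0.25,0,0,0,0,1,0,0.2,0,0,0,0,1,0,0,0,0,0,0,1])

```text
t: 24.2
ee_pos: [522.4, -386.8, 67.2]
tool_rot: [-1.231, -1.176, 1.176]
ft_force: [-2.3, 2.2, 8.1]
width: 0.6
```

step_arm(deltas=[0,-0.02,0,0,0,0,1,0,0,0,0,0,0,1])

```text
t: 24.37
ee_pos: [522.4, -386.7, 67.4]
tool_rot: [-1.231, -1.176, 1.176]
ft_force: [0.2, 0.3, 3.5]
width: 0.3
```

step_arm(deltas=[0,0.02,0,0,0,0,1,0,0,0,0,0,0,1,0,0,0,0,0,0,1])

```text
t: 24.62
ee_pos: [522.4, -386.7, 67.3]
tool_rot: [-1.231, -1.176, 1.176]
ft_force: [-0.5, 1.0, 5.2]
width: 0.5
```

step_arm(deltas=[0,0,0,0,0,0,1,0,0,0,0,0,0,1,0,0,0,0,0,0,1,0,0,0,0,0,0,1,0,0,0,0,0,0,1,0,0,0,0,0,0,1,0,0,0,0,0,0,1,0,0,0,0,0,0,1,0,0,0,0,0,0,1])

```text
t: 25.37
ee_pos: [522.4, -386.7, 67.3]
tool_rot: [-1.231, -1.176, 1.176]
ft_force: [-1.1, 0.4, 5.5]
width: 0.4
```

step_arm(deltas=[0,0.3,0,0,0,0,1,0,0.4,0,0,0,0,1,0,0,0,0,0,0,1])

```text
t: 25.62
ee_pos: [522.6, -386.8, 61.4]
tool_rot: [-1.232, -1.176, 1.176]
ft_force: [-4.4, 2.6, 12.1]
width: 0.7
```

step_arm(deltas=[0,0.12,0,0,0,0,1,0,0,0,0,0,0,1,0,0,0,0,0,0,1,0,0,0,0,0,0,1])

```text
t: 25.95
ee_pos: [522.6, -386.9, 61.1]
tool_rot: [-1.232, -1.176, 1.176]
ft_force: [-5.6, 4.7, 17.7]
width: 0.4
```

Fully down: 61.1 mm at 17.7 N, against the hard stop. Releasing.

step_arm(deltas=[0,-0.6,0,0,0,0,1,0,-1.0,0,0,0,0,1,0,-2,0,0,0,0,1,0,-2.5,0,0,0,0,1,0,-2.5,0,0,0,0,1,0,-2.5,0,0,0,0,1,0,-2,0,0,0,0,1,0,0,0,0,0,0,1,0,0,0,0,0,0,1,0,0,0,0,0,0,1])

```text
t: 26.78
ee_pos: [521.7, -386.0, 188.2]
tool_rot: [-1.229, -1.175, 1.175]
ft_force: [0.7, -0.4, 0.1]
width: 0.5
```

```bash
python3 -c "
from h import *
save(optics.snapshot('top'),'t15.png',s=1.25);save(optics.snapshot('scene'),'s15.png',s=1.25);save(optics.snapshot('wrist'),'w15.png')"
```

```text
(no output)
```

View pics/t15.png

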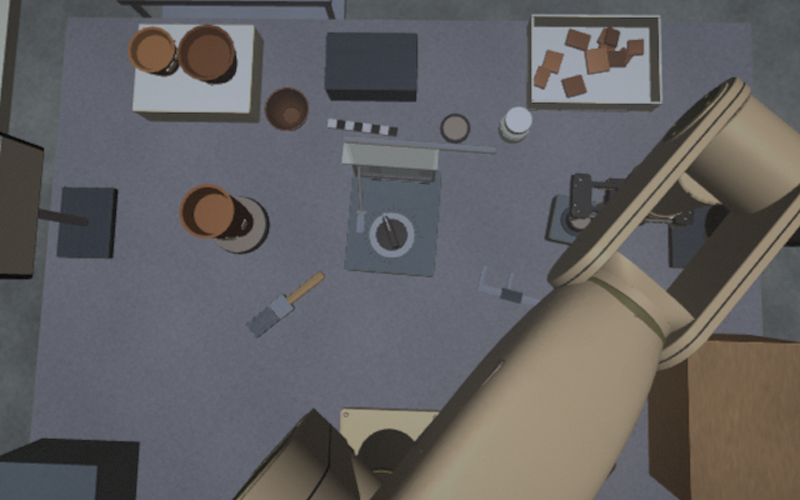

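View pics/s15.png

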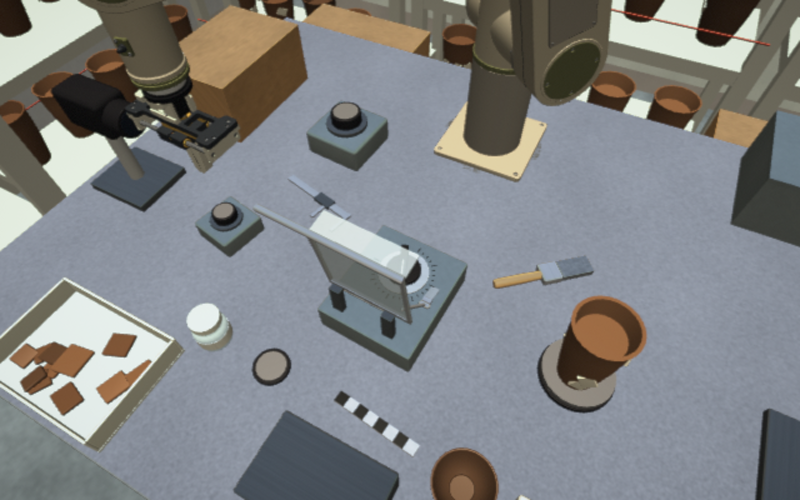

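All checks look good: cover propped, dial at the tooth, key up, and everything else where it was.

```bash
python3 -c "
from h import *
print(robot.read_state()['ft_force']); print(job.sign_off())"
```

```text
[ 0.16229059  0.24641841 -0.18403392]
the job is handed in; nothing more can be done
None
```

I did the whole job in the order asked and handed it in at about 27 s of the 72 s allowed.

- **Cover:** I swung it up by the rod to about 1.98 rad and let it back onto the stay at about 1.72. It stayed propped with the fingers off it and in every later picture.
- **Dial:** I pushed its tail clockwise with shut fingers, then gripped the bar, turned it to its final angle and let go. The pictures put the dial at 2.72 to 2.73 rad and the tooth at about 2.71. That leaves a mismatch of about 0.02 rad, which is near the limit of what I could measure. The clear top view showed the nose on the tooth, and I never touched the index ring.
- **Key (the smaller box):** I held it at the first stop for about 1 s at about 5 N. One reading on the way down reached 8.1 N, still under the 9 N that starts the second stage. I then pressed it fully down to 61 mm, peaking at 17.7 N, and released it.
- **Final check:** The last pictures show the key up and the pot, brush, caliper and loose items where they were. The arm ended clear of everything, with about 0 N on the wrist. It partly hid the tripod camera on the right, so I could not see all of that camera; nothing in the forces suggested contact with it.

The rod also swung on a path about 3 mm outside the one I had computed. This loaded the wrist to about 26 N for a moment until I corrected it, well within the limits.

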